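# Cull the unstuck peg from a glued peg rail

## Robot

A 7-joint arm with a two-finger parallel gripper is mounted at the origin on the work surface. World frame = base frame: x ahead of the robot, y to its left, z up, the work surface at z = 0. Lengths are in mm, angles in rad, forces in N, time in s.
With the tool pointing down it reaches from about 425 to 1025 mm from the base axis. Payload 9.4 kg.
Tool frame: the origin (TCP) lies on the centre line of the jaws, within the pads' length; the fingertips stand 22 mm ahead of it and the grasp point (between the pads) lies 3 mm ahead of it; y points along the fingers, z is the direction in which the jaws open and shut, and the axes are right-handed (so a half turn about y gives the same grasp; the last joint's range is limited). The gripper opens to 85 mm and grips with 20 to 120 N. Pads are 22 mm wide; open, the fingers measure 114 mm over their backs; the gripper's body (76 mm by 85 mm) begins 54 mm behind the grasp point. The pads swing forward as they close: fully open they stand 13 mm farther back than shut.
Start: joints at [-1.185, 0.599, -0.003, 1.599, 0.002, 0.943, -0.08], TCP at [323.683, 648.732, 253.275] pointing down, gripper open.
Joint ranges: [-2.57, 2.57], [-0.35, 1.97], [-1.29, 1.29], [0.11, 2.56], [-1.05, 4.19], [0.11, 1.86], [-2.63, 2.63]. Speed limits (rad/s): [2.22, 2.22, 3.01, 3.01, 3.14, 3.14, 3.14].

## Interface

Orientations are given as a unit quaternion [x, y, z, w].
In Python, from rig import sensors, cams, hand_in gives the robot as it stands.
- The arm moves only by the tool step_arm, never from a script. Its argument "moves" is a list of rows, each a list of 3 entries, a list of its own where there are three numbers: the finger opening in cm, from 0 to 8.54, then the shift along the tool's x, y, z in cm, then the turn about the tool's y in degrees. A call has exactly 8 rows; each row shifts and turns the pose as measured when the row begins, along the tool's axes as they then stand; what a row does not reach is not made up. A row lasts 1/12 s, in which the tool goes at most 41.7 mm and 7.16 degrees, less where a joint would pass 70% of its speed; a pose out of reach is approached as far as the arm can. A call is refused whole if a number of a shift passes 4.17 or a number of a turn 7.16, either way. A call with a gripper value outside its range is refused whole. The fingers move at their own pace and stop on an object; the grip force is fixed at half the most. Time passes only in rows, so rows that do not move let the fingers close, or fill a call up. It gives the time, the measured TCP pose, the force and the opening at its end, in the units of the state.
- sensors.sense(): the state, without advancing time (a new reading comes with each control period).
- cams.camera(name): name is "side" or "top"; returns the picture (420x560x3 uint8, blue, green, red); there is no depth.
- cams.camera_info(name): a dict with "fx", "fy", "cx", "cy" (pixels), "R" (3x3) and "t" (3): a world point X has camera coordinates R X + t. Camera axes: x right, y down, z forward; pixel columns grow to the right and rows downward; lengths in mm; the calibration is good to about 2 mm. A picture is of the moment at which its call begins. camera_info takes no time and is no camera call.
- hand_in(): hands the job in, once; it reports no verdict.
The state is a dict: "time": time; "q": joint angles; "joint_velocities": joint speeds; "joint_torque": joint torques, N m; "position": TCP position; "orientation": TCP orientation; "contact_force": force on the tool from outside, world axes, zero at the start; "wrist_torque": the same for the moment, N m; "grip_width": finger opening in mm.
Only numpy, scipy, OpenCV 4.12 (cv2) and the standard library are available. Lean on these libraries where they do the work, as an engineer would, in place of code of your own. Each camera call takes 0.05 s, during which the arm holds its last target.

## Task

One of the four pegs on the rail on the easel was never stuck. Tug the pegs in line with their lean to find it, without tearing loose the glued ones, which must be left fully home, and drop the unstuck one into the wire reject basket so that it lies wholly inside. Leave the basket, tray, glue bottle and saucer where they stand.

Things in the scene. Friction and masses are not known exactly. Their poses are not given: they have to be found in the camera images.
- rack: Plywood easel, 380 mm wide (y), 235 deep (x), fixed. Its panel slopes 25 degrees, low edge towards the robot (-x). A rail (350 x 90 x 24 mm) clamped on it carries four pegs in a row along y, 78 mm apart, square to the slope: they lean 25 degrees, heads towards -x. Dark clamps at the rail's ends, 46 mm beyond the outer pegs, rise 15 mm off it. Origin: at table height under the panel's middle; z up
- peg_a: First (+y) of four like beech pegs, 91 mm long, 30 g: a tenon 14 mm across, 22 mm long in the hole, a 15 mm shaft, a barrel head 25 mm across (51 to 62 mm above the shoulder; crown at 69), to be gripped. Origin: shoulder's underside, on the axis; z along the peg to its head, the way it pulls out. All wobble 1 mm; which one is unstuck differs each time
- peg_b: Second peg of the row, like peg_a. How they pull: the unstuck peg slides out along its axis with almost no force; a glued one gives about 1 mm, then holds up to about 20 N; pulled harder its joint tears and it creeps out and stays out
- peg_c: Third peg of the row, like peg_a
- peg_d: Fourth (-y) peg of the row, like peg_a
- seat_a (a point): Mouth of peg_a's hole on the rail's face, where the origin of a fully home peg lies (96 mm above the table)
- head_a (a point): Middle of the head of peg_a, 58 mm along its axis from the shoulder
- seat_b (a point): Mouth of peg_b's hole on the rail's face, where the origin of a fully home peg lies (96 mm above the table)
- head_b (a point): Middle of the head of peg_b, 58 mm along its axis from the shoulder
- seat_c (a point): Mouth of peg_c's hole on the rail's face, where the origin of a fully home peg lies (96 mm above the table)
- head_c (a point): Middle of the head of peg_c, 58 mm along its axis from the shoulder
- seat_d (a point): Mouth of peg_d's hole on the rail's face, where the origin of a fully home peg lies (96 mm above the table)
- head_d (a point): Middle of the head of peg_d, 58 mm along its axis from the shoulder
- lamp (a point): Middle of the easel's lamp: a fixed bar 310 mm long (along the easel's y), 26 mm wide and 14 mm thick, level, straight above the row of holes and 205 mm over them, carried by one arm from the easel's rear edge. A hand held upright over the pegs would hit it; one leaning as the pegs do passes in front of it
- basket: Reject basket of steel wire, loose, 0.6 kg, open at the top, 180 (its x) x 140 (its y) x 85 mm high, walls 4 mm, floor 5 mm. Origin: centre of its underside; z up. It stands to the left or to the right of the easel
- glue_1 (a joint): How far one of the three glue joints inside the rail has torn and let its peg creep out, m: 0 sound, 0.012 at most; it tells nothing before that. Which peg glue_1 holds differs each time and is not told
- glue_2 (a joint): How far one of the three glue joints inside the rail has torn and let its peg creep out, m: 0 sound, 0.012 at most; it tells nothing before that. Which peg glue_2 holds differs each time and is not told
- glue_3 (a joint): How far one of the three glue joints inside the rail has torn and let its peg creep out, m: 0 sound, 0.012 at most; it tells nothing before that. Which peg glue_3 holds differs each time and is not told
- tray: Bystander: open wooden tray with cut-out flowers, 170 x 130 x 45 mm high; on the other side of the easel from the basket. Origin: centre of its underside
- glue: Bystander: grey glue bottle, 50 mm across, 141 mm high, standing. Origin: centre of its underside
- saucer: Bystander: white saucer, 92 mm across, 16 mm high. Origin: centre of its underside
Things that resemble listed ones, but are neither listed nor needed, are in the scene too. Leave any red look-alike of the peg_a alone.

How it is judged:
By the outcome, as a careful person would: the job done as asked, in the order asked, and still so for the second after the job is handed in, with the robot touching nothing.
It also fails if it takes over 67 s, if anything falls off the work surface, if the arm or the gripper's body presses on something with over 40 N, if the wrist force passes 120 N, or if a joint passes its speed limit or range.

## Working session

There is one attempt and no reset: what is moved stays moved. The work goes in short steps, Python scripts to look and compute and a tool call to move; the robot and the scene stay as the last step left them, time stands still between calls to the robot, and variables do not carry over. Pictures are saved under pics/ and viewed, and the job is handed in when it is done.

Besides the shell and the picture viewer there is one more tool, called after "Request:" as name([rows], argument=value, ...), one row to a line, values as JSON. step_arm: Moves the arm, as the interface text tells. Its arguments: {"type":"object","properties":{"moves":{"type":"array"}},"required":["moves"]}

```bash
mkdir -p pics; ls
python3 - <<'E'
from rig import sensors,cams
import cv2
s=sensors.sense();print(s)
for n in("side","top"):
    cv2.imwrite(f"pics/{n}0.png",cams.camera(n));print(n,cams.camera_info(n))
E
```

```text
pics
{'time': 0.0, 'q': array([-1.18470823,  0.60013731, -0.00253768,  1.6001522 ,  0.00175424,
        0.94287904, -0.0797869 ]), 'joint_velocities': array([ 2.00550271e-04, -1.49232538e-03, -6.70661554e-05,  1.51785539e-03,
        6.22033689e-04,  3.50317542e-04, -1.85645216e-03]), 'joint_torque': array([ 1.30237870e-03, -7.76459742e+01,  1.56543463e+00, -2.58020425e+01,
        1.24529254e-02,  8.72632954e-03, -3.84480552e-05]), 'position': array([323.47915189, 648.33692302, 252.40021632]), 'orientation': array([ 0.68881293, -0.16223953,  0.1620609 , -0.68771458]), 'contact_force': array([ 0.61900618,  0.2111599 , -0.21371691]), 'wrist_torque': array([ 0.00656718,  0.03082764, -0.01679144]), 'grip_width': 85.36091125367764}
side {'fx': 420.7344307866246, 'fy': 420.7344307866246, 'cx': 280.83985121429174, 'cy': 205.91148209844167, 'R': array([[-0.96633863, -0.25723998, -0.00415311],
       [-0.19618901,  0.74724755, -0.63492596],
       [ 0.16643174, -0.61273868, -0.77256183]]), 't': array([ 519.76748569,  221.37126119, 1046.12640773])}
top {'fx': 465.2538286540391, 'fy': 465.2538286540391, 'cx': 278.04164429624046, 'cy': 207.77443539144176, 'R': array([[ 2.18840362e-02, -9.99760510e-01, -1.08139150e-04],
       [-9.87123369e-01, -2.15902744e-02, -1.58497050e-01],
       [ 1.58456756e-01,  3.57530185e-03, -9.87359445e-01]]), 't': array([  10.60805461,  584.90648057, 1150.8851727 ])}
```

View pics/side0.png

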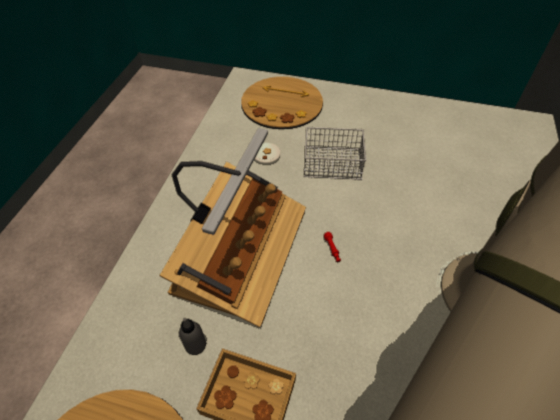

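View pics/top0.png

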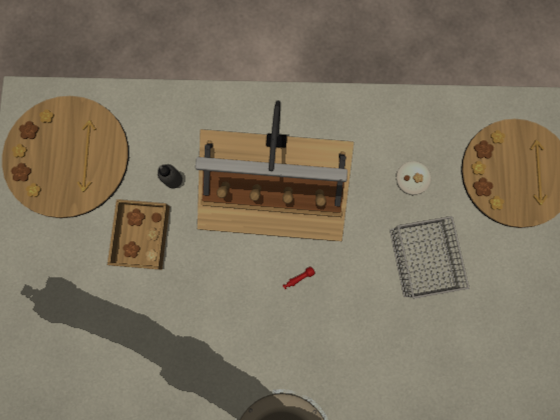

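Run:
```python
import cv2
a=cv2.imread("pics/side0.png");b=cv2.imread("pics/top0.png")
cv2.imwrite("pics/sz.png",cv2.resize(a[120:340,150:350],None,fx=2.7,fy=2.7,interpolation=cv2.INTER_CUBIC))
cv2.imwrite("pics/tz.png",cv2.resize(b[120:310,190:480],None,fx=2.75,fy=2.75,interpolation=cv2.INTER_CUBIC))
```

```text
(no output)
```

View pics/sz.png

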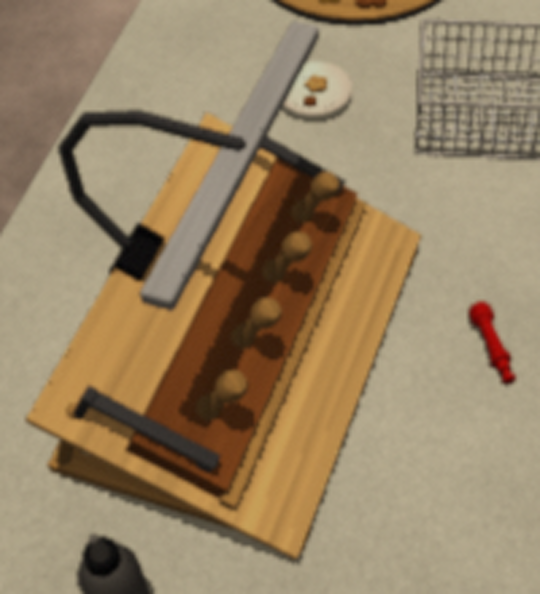

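View pics/tz.png

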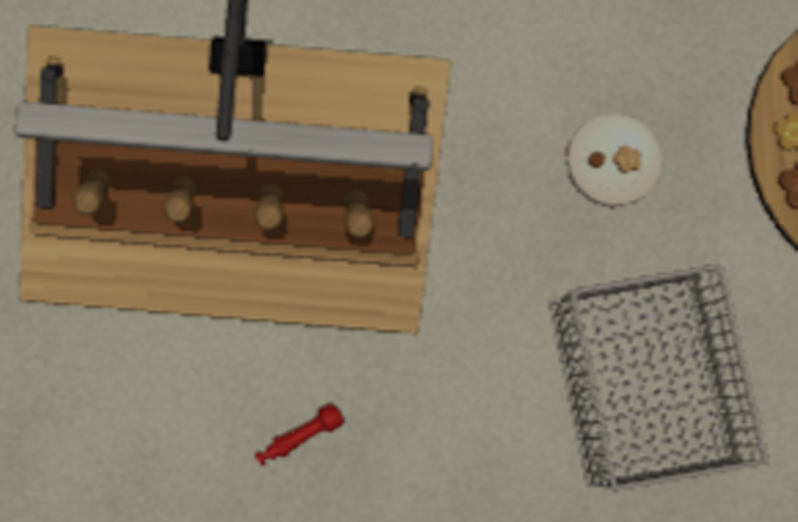

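```bash
cat > h.py <<'E'
import numpy as np
from rig import sensors,cams
I={n:cams.camera_info(n) for n in("side","top")}
def ray(n,u,v):
    i=I[n];R=np.array(i["R"]);c=-R.T@np.array(i["t"])
    d=R.T@np.array([(u-i["cx"])/i["fx"],(v-i["cy"])/i["fy"],1]);return c,d/np.linalg.norm(d)
def onz(n,u,v,z):
    c,d=ray(n,u,v);return c+d*(z-c[2])/d[2]
def tri(p,q):
    c1,d1=ray("side",*p);c2,d2=ray("top",*q)
    A=np.c_[d1,-d2];s=np.linalg.lstsq(A,c2-c1,rcond=None)[0]
    a=c1+s[0]*d1;b=c2+s[1]*d2;return (a+b)/2,np.linalg.norm(a-b)
def proj(n,X):
    i=I[n];p=np.array(i["R"])@X+np.array(i["t"]);return np.array([i["fx"]*p[0]/p[2]+i["cx"],i["fy"]*p[1]/p[2]+i["cy"]])
E
python3 - <<'E'
from h import *
np.set_printoptions(precision=1,suppress=True)
S=np.array([(230,385),(264,313),(295,244),(324,185)])/2.7+[150,120]
T=np.array([(88,198),(178,208),(268,214),(358,220)])/2.75+[190,120]
for s,t in zip(S,T): print(*tri(s,t), onz("top",*t,150),onz("side",*s,150))
print("basket")
for p in [(555,300),(718,265),(765,460),(595,487)]:
    t=np.array(p)/2.75+[190,120];print(onz("top",*t,85))
print("easel low edge top");
for p in [(20,298),(418,332),(450,60),(28,27)]:
    t=np.array(p)/2.75+[190,120];print(onz("top",*t,20),onz("top",*t,130))
for p in [(18,120),(430,150)]:
    t=np.array(p)/2.75+[190,120];print("lamp",onz("top",*t,301))
from scipy.spatial.transform import Rotation as R
print(R.from_quat(sensors.sense()["orientation"]).as_matrix())
E
```

```text
[601.9 156.2 148.3] 2.3210554968032855 [602.8 156.2 150. ] [600.3 157.2 150. ]
[596.3  78.8 146.6] 0.09951672980445135 [595.7  78.6 150. ] [595.3  81.  150. ]
[591.8   1.3 150.3] 0.7064373266626264 [592.2   1.4 150. ] [591.5   1.1 150. ]
[587.6 -76.1 148.1] 2.7901564242813044 [588.7 -75.8 150. ] [585.7 -74.4 150. ]
basket
[ 531.2 -259.1   85. ]
[ 566.2 -406.8   85. ]
[ 393.3 -441.8   85. ]
[ 366.7 -291.5   85. ]
easel low edge top
[529.7 233.3  20. ] [517.4 213.8 130. ]
[ 505.6 -144.8   20. ] [ 495.5 -129.9  130. ]
[ 773.1 -176.1   20. ] [ 738.7 -158.3  130. ]
[797.7 238.7  20. ] [761.  218.7 130. ]
lamp [631.7 191.6 301. ]
lamp [ 615.5 -115.6  301. ]
[[ 0.9 -0.   0.4]
 [-0.4 -0.   0.9]
 [ 0.  -1.  -0. ]]
```

```bash
cat >> h.py <<'E'
from scipy.spatial.transform import Rotation as Rot
np.set_printoptions(precision=3,suppress=True)
def st(target=None):
    s=sensors.sense();M=Rot.from_quat(s["orientation"]).as_matrix()
    print("t",s["time"],"p",s["position"],"q",s["q"],"F",s["contact_force"],"w",s["grip_width"])
    print(M)
    if target is not None: print("tool cm",M.T@(np.array(target)-s["position"])/10)
    return s,M
E
python3 -c "
from h import *
st([560,-34,480])"
```

```text
t 0.1 p [323.527 648.361 252.494] q [-1.185  0.6   -0.003  1.6    0.002  0.943 -0.08 ] F [-0.203  0.286 -0.879] w 85.43877504964482
[[ 0.895 -0.001  0.446]
 [-0.446 -0.001  0.895]
 [ 0.    -1.    -0.001]]
tool cm [ 51.626 -22.672 -50.534]
```

Request:
step_arm([
  [8.5,[0,-4,0],0],
  [8.5,[0,-4,0],0],
  [8.5,[0,-4,0],0],
  [8.5,[0,-4,0],0],
  [8.5,[1.5,-3,-2],5],
  [8.5,[1.5,-2,-2],5],
  [8.5,[1.5,0,-3.5],5],
  [8.5,[1.5,0,-3.5],5],
])

```text
time: 0.77
position: [308.8, 527.3, 464.5]
orientation: [0.654, -0.282, 0.281, -0.644]
contact_force: [-0.4, -0.8, 0.5]
grip_width: 85.2
```

```bash
python3 -c "
from h import *
st([560,-34,480])"
```

```text
t 0.7667 p [308.789 527.302 464.454] q [-1.2    0.299  0.093  1.58  -0.029  1.279 -0.35 ] F [-0.356 -0.779  0.515] w 85.20530566535362
[[ 0.684 -0.007  0.73 ]
 [-0.73  -0.013  0.683]
 [ 0.005 -1.    -0.014]]
tool cm [ 58.149  -1.003 -20.044]
```

Request:
step_arm([
  [8.5,[3.8,0,-1.3],-5.5],
  [8.5,[3.7,0,-1.6],-5.5],
  [8.5,[3.5,0,-2.0],-5.5],
  [8.5,[3.3,0,-2.3],-5.5],
  [8.5,[3.1,0,-2.6],-5.5],
  [8.5,[2.8,0,-2.9],-5.5],
  [8.5,[2.5,0,-3.2],-5.5],
  [8.5,[2.2,0,-3.4],-5.5],
])

```text
time: 1.43
position: [437.6, 224.5, 467.1]
orientation: [0.711, -0.012, 0.005, -0.703]
contact_force: [0.1, 0.3, 0.4]
grip_width: 85.0
```

```bash
python3 -c "
from h import *
st([560,-34,480])"
```

```text
t 1.4333 p [437.57  224.492 467.071] q [-0.725  0.117  0.153  1.813 -0.015  1.227  0.979] F [0.104 0.342 0.421] w 84.98520619179546
[[ 1.    -0.009  0.023]
 [-0.023 -0.011  1.   ]
 [-0.009 -1.    -0.011]]
tool cm [ 12.831  -1.128 -25.57 ]
```

Request:
step_arm([
  [8.5,[1.6,-1,-3.6],0],
  [8.5,[1.6,-2,-3.5],0],
  [8.5,[1.6,-2,-3.5],0],
  [8.5,[1.6,-2,-3.5],0],
  [8.5,[1.6,-2,-3.5],0],
  [8.5,[1.6,-2,-3.5],0],
  [8.5,[1.6,-3,-2],0],
  [8.5,[0,-4,0],0],
])

```text
time: 2.1
position: [540.9, -13.2, 639.3]
orientation: [0.713, -0.018, 0.001, -0.701]
contact_force: [0.1, 0.3, -1.8]
grip_width: 85.0
```

```bash
python3 -c "
from h import *
st([560,-34,480])"
```

```text
t 2.1 p [540.882 -13.196 639.304] q [-0.39   0.159  0.38   1.378 -0.042  1.64   1.527] F [ 0.053  0.295 -1.823] w 84.99373812679926
[[ 0.999 -0.024  0.027]
 [-0.028 -0.017  0.999]
 [-0.023 -1.    -0.018]]
tool cm [ 2.342 15.914 -1.738]
```

Request:
step_arm([
  [8.5,[0,-3.5,-0.5],0],
  [8.5,[0,-3.5,-0.5],0],
  [8.5,[0,-3.5,-0.5],0],
  [8.5,[0,-3.5,0],0],
  [8.5,[0,-3.5,0],0],
  [8.5,[0,-3.5,0],0],
  [8.5,[0,-3.5,0],0],
  [8.5,[0,0,0],0],
])

```text
time: 2.77
position: [525.0, -30.8, 800.1]
orientation: [0.715, 0.028, 0.054, -0.697]
contact_force: [0.3, -0.9, 0.2]
grip_width: 84.6
```

```bash
python3 -c "
from h import *
st([560,-34,480])"
```

```text
t 2.7667 p [525.03  -30.768 800.129] q [-0.636  0.134  0.736  1.061 -0.076  1.862  1.599] F [ 0.337 -0.851  0.21 ] w 84.56188636788852
[[ 0.993  0.115  0.038]
 [-0.035 -0.028  0.999]
 [ 0.116 -0.993 -0.024]]
tool cm [-0.227 32.199  0.563]
```

Request:
step_arm([
  [8.5,[0,-2,0],0],
  [8.5,[0,-3,0],0],
  [8.5,[0,-3,0],0],
  [8.5,[0,-3,0],0],
  [8.5,[0,-3,0],0],
  [8.5,[0,-3,0],0],
  [8.5,[0,0,0],0],
  [8.5,[0,0,0],0],
])

```text
time: 3.43
position: [492.1, -17.2, 856.5]
orientation: [0.713, 0.076, 0.089, -0.691]
contact_force: [-0.5, -0.3, 0.1]
grip_width: 85.0
```

```bash
python3 -c "
from h import *
st([560,-34,480])"
```

```text
t 3.4333 p [492.128 -17.159 856.466] q [-1.235  0.056  1.279  1.029 -0.031  1.862  1.579] F [-0.486 -0.315  0.139] w 84.98400456276306
[[ 0.973  0.231  0.021]
 [-0.013 -0.033  0.999]
 [ 0.232 -0.972 -0.029]]
tool cm [-2.111 38.229 -0.465]
```

Request:
step_arm([
  [8.5,[0,-2,0],0],
  [8.5,[0,-2,0],0],
  [8.5,[0,-3,0],0],
  [8.5,[0,-3,0],0],
  [8.5,[0,-3,0],0],
  [8.5,[0,-3,0],0],
  [8.5,[0,0,0],0],
  [8.5,[0,0,0],0],
])

```text
time: 4.1
position: [495.3, -27.0, 907.4]
orientation: [0.708, 0.109, 0.134, -0.685]
contact_force: [0.2, -0.3, -0.6]
grip_width: 84.9
```

```bash
python3 -c "
from h import *
st([560,-34,480])"
```

```text
t 4.1 p [495.326 -27.    907.389] q [-1.234  0.048  1.289  0.92  -0.023  1.862  1.57 ] F [ 0.247 -0.315 -0.635] w 84.86216002356076
[[ 0.94   0.338  0.041]
 [-0.03  -0.039  0.999]
 [ 0.339 -0.94  -0.027]]
tool cm [-8.378 42.406  0.717]
```

Request:
step_arm([
  [8.5,[0,-2.5,0],0],
  [8.5,[0,-2.5,0],0],
  [8.5,[0,-2.5,0],0],
  [8.5,[0,-2.5,0],0],
  [8.5,[0,-2.5,0],0],
  [8.5,[0,0,0],0],
  [8.5,[0,0,0],0],
  [8.5,[0,0,0],0],
])

```text
time: 4.77
position: [493.9, -32.5, 947.0]
orientation: [0.701, 0.137, 0.165, -0.68]
contact_force: [-0.2, 0.3, -1.0]
grip_width: 85.0
```

```bash
python3 -c "
from h import *
s,M=st([560,-34,480])
d=M[:,1];print(np.degrees(np.arccos(-d[2])),np.degrees(np.arctan2(d[1],d[0])))"
```

```text
t 4.7667 p [493.896 -32.501 947.007] q [-1.229  0.04   1.289  0.836 -0.023  1.862  1.57 ] F [-0.199  0.255 -0.952] w 84.99535175784952
[[ 0.908  0.417  0.045]
 [-0.032 -0.038  0.999]
 [ 0.419 -0.908 -0.021]]
tool cm [-13.544  45.166   1.125]
24.778350623726666 -5.189660036373033
```

```bash
cat >> h.py <<'E'
D=np.array([0.4218,-0.026,-0.906])
mid=np.array([594.4,40.05,148.6]);row=np.array([.0615,.998,0])
H={k:mid+row*o for k,o in zip("abcd",(117,39,-39,-117))}
def go(k,back):
    return st(H[k]-back*D)
E
python3 -c "
from h import *
go('d',150)"
```

```text
t 4.7667 p [493.896 -32.501 947.007] q [-1.229  0.04   1.289  0.836 -0.023  1.862  1.57 ] F [-0.199  0.255 -0.952] w 84.99535175784952
[[ 0.908  0.417  0.045]
 [-0.032 -0.038  0.999]
 [ 0.419 -0.908 -0.021]]
tool cm [-24.875  61.558  -2.506]
```

Request:
step_arm([
  [8.5,[-1.2,2.5,-0.1],0],
  [8.5,[-1.4,3.4,-0.1],0],
  [8.5,[-1.4,3.4,-0.1],0],
  [8.5,[-1.4,3.4,-0.1],0],
  [8.5,[-1.4,3.4,-0.1],0],
  [8.5,[-1.4,3.4,-0.1],0],
  [8.5,[-1.4,3.4,-0.1],0],
  [8.5,[-1,2.5,-0.1],0],
])

```text
time: 5.43
position: [498.7, -43.3, 674.5]
orientation: [0.702, 0.136, 0.165, -0.679]
contact_force: [0.4, 0.1, -0.5]
grip_width: 84.8
```

```bash
python3 -c "
from h import *
go('d',150)"
```

```text
t 5.4333 p [498.657 -43.329 674.479] q [-1.23  -0.306  0.788  1.659  0.438  1.328  1.078] F [ 0.433  0.098 -0.511] w 84.80498020034807
[[ 0.908  0.416  0.047]
 [-0.033 -0.041  0.999]
 [ 0.417 -0.909 -0.023]]
tool cm [-13.865  36.606  -1.913]
```

Request:
step_arm([
  [8.5,[0,2.5,0],0],
  [8.5,[0,3,0],0],
  [8.5,[-1.2,3.4,-0.2],0],
  [8.5,[-1.5,3.4,-0.2],0],
  [8.5,[-1.5,3.4,-0.3],0],
  [8.5,[-1.5,3.4,-0.3],0],
  [8.5,[-1.5,3.4,-0.3],0],
  [8.5,[-1.5,3,-0.2],0],
])

```text
time: 6.1
position: [516.2, -68.1, 407.7]
orientation: [0.706, 0.135, 0.163, -0.676]
contact_force: [25.1, -59.4, -29.0]
grip_width: 85.0
```

```bash
python3 -c "
from h import *
go('d',150)"
```

```text
t 6.1 p [516.226 -68.13  407.697] q [-1.597 -0.345  1.29   2.166  0.719  0.779  0.823] F [ 25.081 -59.405 -28.963] w 85.04707596538911
[[ 0.91   0.411  0.049]
 [-0.031 -0.049  0.998]
 [ 0.413 -0.91  -0.032]]
tool cm [-4.37  11.554 -0.038]
```

```bash
python3 -c "
from h import *
import cv2
cv2.imwrite('pics/s1.png',cams.camera('side'));cv2.imwrite('pics/t1.png',cams.camera('top'));st()"
```

```text
t 6.2 p [513.208 -62.075 405.027] q [-1.604 -0.345  1.286  2.173  0.717  0.778  0.824] F [-0.072  1.096 -0.141] w 84.93894158084639
[[ 0.913  0.407  0.035]
 [-0.019 -0.044  0.999]
 [ 0.408 -0.912 -0.032]]
```

View pics/s1.png

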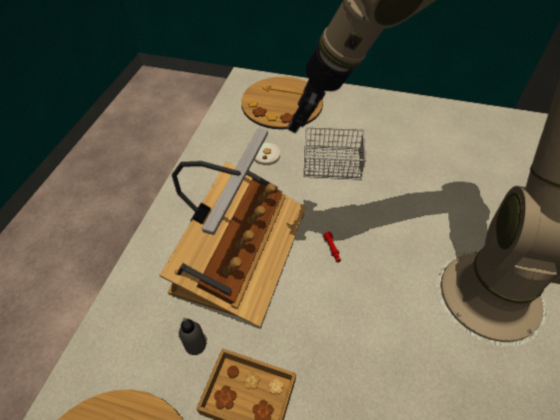

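View pics/t1.png

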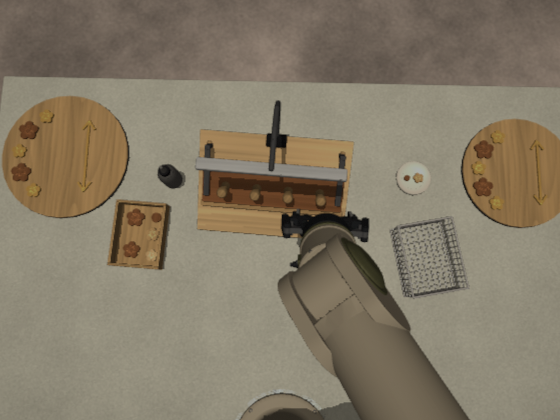

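Request:
step_arm([
  [7,[0,1,0],0],
  [7,[0,1.5,0],0],
  [7,[0,2,0],0],
  [7,[-0.5,2,0],0],
  [7,[-0.5,2,0],0],
  [7,[-0.5,1.5,0],0],
  [7,[-0.5,1,0],0],
  [7,[0,0,0],0],
])

```text
time: 6.87
position: [475.1, -65.9, 348.5]
orientation: [0.701, 0.142, 0.177, -0.676]
contact_force: [0.3, 0.9, -0.7]
grip_width: 69.7
```

```bash
python3 -c "
from h import *
go('d',60)"
```

```text
t 6.8667 p [475.077 -65.875 348.524] q [-1.583 -0.346  1.29   2.347  0.902  0.627  0.601] F [ 0.277  0.936 -0.65 ] w 69.70822803749105
[[ 0.897  0.439  0.057]
 [-0.041 -0.046  0.998]
 [ 0.441 -0.897 -0.023]]
tool cm [ 1.411 16.915 -0.091]
```

Request:
step_arm([
  [7,[1,0,0],0],
  [7,[2,0,0],0],
  [7,[2,0,0],0],
  [7,[2,0,0],0],
  [7,[2,0,0],0],
  [7,[2,0,0],0],
  [7,[1,0,0],0],
  [7,[0,0,0],0],
])

```text
time: 7.53
position: [549.5, -72.7, 444.4]
orientation: [0.697, 0.146, 0.193, -0.675]
contact_force: [0.6, 0.2, 0.7]
grip_width: 70.1
```

```bash
python3 -c "
from h import *
go('d',60)"
```

```text
t 7.5333 p [549.477 -72.746 444.354] q [-1.597 -0.346  1.29   2.088  0.72   0.792  0.831] F [0.629 0.186 0.694] w 70.10073850421503
[[ 0.883  0.463  0.072]
 [-0.057 -0.047  0.997]
 [ 0.465 -0.885 -0.015]]
tool cm [-10.125  21.949   0.211]
```

```bash
cat > fk.py <<'E'
import numpy as np, itertools
from scipy.spatial.transform import Rotation as R
from scipy.optimize import least_squares
Q=np.array([[-1.185,0.6,-0.003,1.6,0.002,0.943,-0.08],[-1.2,0.299,0.093,1.58,-0.029,1.279,-0.35],[-0.725,0.117,0.153,1.813,-0.015,1.227,0.979],[-0.39,0.159,0.38,1.378,-0.042,1.64,1.527],[-0.636,0.134,0.736,1.061,-0.076,1.862,1.599],[-1.235,0.056,1.279,1.029,-0.031,1.862,1.579],[-1.234,0.048,1.289,0.92,-0.023,1.862,1.57],[-1.229,0.04,1.289,0.836,-0.023,1.862,1.57],[-1.23,-0.306,0.788,1.659,0.438,1.328,1.078],[-1.583,-0.346,1.29,2.347,0.902,0.627,0.601],[-1.597,-0.346,1.29,2.088,0.72,0.792,0.831]])
P=np.array([[323.527,648.361,252.494],[308.789,527.302,464.454],[437.57,224.492,467.071],[540.882,-13.196,639.304],[525.03,-30.768,800.129],[492.128,-17.159,856.466],[495.326,-27.,907.389],[493.896,-32.501,947.007],[498.657,-43.329,674.479],[475.077,-65.875,348.524],[549.477,-72.746,444.354]])
O=[[[0.895,-0.001,0.446],[-0.446,-0.001,0.895],[0,-1,-0.001]],[[0.684,-0.007,0.73],[-0.73,-0.013,0.683],[0.005,-1,-0.014]],[[1,-0.009,0.023],[-0.023,-0.011,1],[-0.009,-1,-0.011]],[[0.999,-0.024,0.027],[-0.028,-0.017,0.999],[-0.023,-1,-0.018]],[[0.993,0.115,0.038],[-0.035,-0.028,0.999],[0.116,-0.993,-0.024]],[[0.973,0.231,0.021],[-0.013,-0.033,0.999],[0.232,-0.972,-0.029]],[[0.94,0.338,0.041],[-0.03,-0.039,0.999],[0.339,-0.94,-0.027]],[[0.908,0.417,0.045],[-0.032,-0.038,0.999],[0.419,-0.908,-0.021]],[[0.908,0.416,0.047],[-0.033,-0.041,0.999],[0.417,-0.909,-0.023]],[[0.897,0.439,0.057],[-0.041,-0.046,0.998],[0.441,-0.897,-0.023]],[[0.883,0.463,0.072],[-0.057,-0.047,0.997],[0.465,-0.885,-0.015]]]
O=np.array(O)
def rz(a):c,s=np.cos(a),np.sin(a);return np.array([[c,-s,0],[s,c,0],[0,0,1]])
def ry(a):c,s=np.cos(a),np.sin(a);return np.array([[c,0,s],[0,1,0],[-s,0,c]])
Tm=np.array([[1,0,0],[0,0,1],[0,-1,0.]]).T  # placeholder
def fk(q,x,s):
    o1,o3,o5,o7=x[:4];off=x[4:].reshape(4,3);
    A=rz(s[0]*q[0]+o1);p=np.array(off[0])*[0,0,1];p=A@p
    A=A@ry(q[1])@rz(s[1]*q[2]+o3);pts=[p];p=p+A@off[1];pts.append(p)
    A=A@ry(q[3])@rz(s[2]*q[4]+o5);p=p+A@off[2];pts.append(p)
    A=A@ry(q[5])@rz(s[3]*q[6]+o7);
    # tool y = flange z ; tool x = flange x-ish ; z = x cross y
    M=np.c_[A[:,0],A[:,2],-A[:,1]];p=p+A@off[3];return p,M,pts
def res(x,s):
    r=[]
    for q,p,o in zip(Q,P,O):
        pp,M,_=fk(q,x,s);r+=list((pp-p)/1)+list((M-o).ravel()*300)
    return np.array(r)
if __name__=="__main__":
    best=None
    for s in itertools.product([1,-1],repeat=4):
        for o7 in (0,1.57,3.14,-1.57):
            for o1 in (0,3.14):
                x0=np.r_[o1,0,0,o7,[0,0,350],[0,0,400],[0,0,400],[0,0,200]]
                f=least_squares(res,x0,args=(s,),max_nfev=40,x_scale=np.r_[np.ones(4),np.full(12,100)])
                if best is None or f.cost<best[0]: best=(f.cost,s,f.x);print(best[0],s)
    f=least_squares(res,best[2],args=(best[1],));print(f.cost,f.x.round(3))
    r=res(f.x,best[1]).reshape(-1,12);print(abs(r[:,:3]).max(1).round(1),abs(r[:,3:]).max(1).round(1)/300)
    np.savez("fk.npz",x=f.x,s=best[1])
E
python3 fk.py
```

```text
285993.74895116006 (1, 1, 1, 1)
285993.7488691354 (1, 1, 1, 1)
285993.74884741224 (1, 1, 1, 1)
381.5584935694069 (-1, -1, -1, -1)
381.5584935691141 [-1.1000000e-02  1.0000000e-03  1.0000000e-03 -1.5810000e+00
  1.0144112e+04  3.2545600e+02  3.3375300e+02  1.1582000e+01
 -4.5045000e+01  6.2141900e+02  1.0300000e-01  4.2110000e+00
  4.3908400e+02  8.2230000e+00 -4.6890000e+00  3.3079900e+02]
[ 3.3  2.6 13.  11.   6.   6.7  6.8  6.7  6.8  5.7  5.6] [0.00133333 0.00133333 0.00166667 0.00133333 0.001      0.00133333
 0.00333333 0.00333333 0.00333333 0.00433333 0.00366667]
```

```bash
cat > ik.py <<'E'
from fk import *
z=np.load("fk.npz");X,S=z["x"],z["s"]
lo=np.array([-2.57,-.35,-1.29,.11,-1.05,.11,-2.63]);hi=np.array([2.57,1.97,1.29,2.56,4.19,1.86,2.63])
def pose_res(q,p,M):
    pp,MM,_=fk(q,X,S);return np.r_[(pp-p)/100,(R.from_matrix(MM.T@M).as_rotvec())]
def iks(p,M,n=60,seed=0,extra=None):
    rng=np.random.default_rng(seed);out=[]
    for i in range(n):
        q0=rng.uniform(lo,hi)
        f=least_squares(pose_res,q0,args=(p,M),bounds=(lo,hi),max_nfev=100)
        if f.cost<1e-8: out.append(f.x)
    return np.array(out)
def tool(dn,jaw):
    y=dn/np.linalg.norm(dn);zz=jaw-y*(jaw@y);zz/=np.linalg.norm(zz);return np.c_[np.cross(y,zz),y,zz]
E
python3 - <<'E'
from ik import *
import sys
sys.argv=['']
D=np.array([0.4218,-0.026,-0.906]);mid=np.array([594.4,40.05,148.6]);row=np.array([.0615,.998,0])
np.set_printoptions(precision=2,suppress=True)
for k,o in zip("abcd",(117,39,-39,-117)):
  for jaw in (row,-row):
    s=iks(mid+row*o,tool(D,jaw),50);print(k,jaw[1],len(s));
    if len(s): print(s[np.argsort(s[:,2])][::max(1,len(s)//8)])
E
```

```text
a 0.998 28
[[ 0.39  0.87 -1.28  2.24  1.61  1.06 -0.37]
 [ 0.23  0.7  -0.98  2.24  1.61  0.78 -0.41]
 [ 0.11  0.63 -0.78  2.24  1.61  0.64 -0.44]
 [-0.06  0.57 -0.52  2.24  1.62  0.48 -0.48]
 [-0.24  0.55 -0.27  2.24  1.66  0.35 -0.53]
 [-0.42  0.54 -0.04  2.24  1.73  0.23 -0.63]
 [-0.55  0.56  0.13  2.24  1.88  0.14 -0.8 ]
 [-0.56  0.56  0.15  2.24  1.91  0.13 -0.82]
 [-0.57  0.56  0.17  2.24  1.94  0.12 -0.86]
 [-0.59  0.56  0.19  2.25  2.    0.11 -0.92]]
a -0.998 0
b 0.998 30
[[ 0.48  0.76 -1.14  2.3   1.66  0.85 -0.32]
 [ 0.39  0.68 -0.97  2.3   1.68  0.71 -0.36]
 [ 0.29  0.62 -0.81  2.3   1.7   0.59 -0.4 ]
 [ 0.11  0.56 -0.56  2.3   1.76  0.44 -0.48]
 [-0.02  0.54 -0.37  2.3   1.83  0.35 -0.56]
 [-0.28  0.53 -0.02  2.3   2.14  0.19 -0.9 ]
 [-0.3   0.53  0.01  2.3   2.19  0.18 -0.96]
 [-0.33  0.53  0.04  2.3   2.26  0.16 -1.03]
 [-0.33  0.53  0.05  2.3   2.29  0.16 -1.05]
 [-0.51  0.56  0.29  2.31  3.19  0.13 -1.98]]
b -0.998 26
[[-0.15  0.53 -0.21  2.26  1.76  0.26  2.63]
 [-0.15  0.53 -0.21  2.26  1.76  0.26  2.63]
 [-0.15  0.53 -0.2   2.26  1.77  0.26  2.63]
 [-0.16  0.52 -0.1
[... 1357 characters left out ...]
0.24 -0.53]
 [ 0.3   0.53 -0.34  2.33  2.21  0.22 -0.63]
 [ 0.28  0.52 -0.32  2.33  2.24  0.21 -0.67]
 [ 0.23  0.52 -0.25  2.33  2.37  0.19 -0.8 ]
 [ 0.19  0.52 -0.2   2.33  2.5   0.17 -0.93]
 [-0.04  0.53  0.12  2.34  3.47  0.17 -1.93]]
d -0.998 20
[[ 0.25  0.52 -0.31  2.29  2.07  0.19  2.63]
 [ 0.25  0.52 -0.31  2.29  2.07  0.19  2.63]
 [ 0.25  0.52 -0.3   2.29  2.08  0.18  2.62]
 [ 0.23  0.52 -0.27  2.29  2.13  0.17  2.57]
 [ 0.12  0.51 -0.13  2.29  2.48  0.13  2.21]
 [ 0.05  0.52 -0.03  2.3   2.87  0.11  1.81]
 [-0.08  0.53  0.14  2.3   3.58  0.14  1.09]
 [-0.17  0.54  0.26  2.31  3.89  0.18  0.77]
 [-0.32  0.59  0.49  2.31  4.18  0.3   0.47]
 [-0.33  0.59  0.5   2.31  4.19  0.3   0.46]]
```

```bash
cat > sim.py <<'E'
from ik import *
def row(q,shift,turn,lam=1e-3,wp=10,qmid=None,mu=0):
    p,M,_=fk(q,X,S)
    pt=p+M@(np.array(shift)*10);Mt=M@R.from_rotvec([0,np.radians(turn),0]).as_matrix()
    def f(x):
        pp,MM,_=fk(x,X,S);r=[(pp-pt)/1000*wp,R.from_matrix(MM.T@Mt).as_rotvec(),lam*(x-q)]
        if mu: r.append(mu*(x-qmid))
        return np.concatenate(r)
    return least_squares(f,np.clip(q,lo+1e-6,hi-1e-6),bounds=(lo,hi),max_nfev=40).x
def run(q,moves,**k):
    for m in moves:q=row(q,m[1],m[2],**k)
    return q
C=[]
C.append((Q[0],[[8.5,[0,-4,0],0]]*4+[[8.5,[1.5,-3,-2],5],[8.5,[1.5,-2,-2],5],[8.5,[1.5,0,-3.5],5],[8.5,[1.5,0,-3.5],5]],Q[1]))
C.append((Q[1],[[8.5,[3.8,0,-1.3],-5.5],[8.5,[3.7,0,-1.6],-5.5],[8.5,[3.5,0,-2.0],-5.5],[8.5,[3.3,0,-2.3],-5.5],[8.5,[3.1,0,-2.6],-5.5],[8.5,[2.8,0,-2.9],-5.5],[8.5,[2.5,0,-3.2],-5.5],[8.5,[2.2,0,-3.4],-5.5]],Q[2]))
C.append((Q[2],[[8.5,[1.6,-1,-3.6],0]]+[[8.5,[1.6,-2,-3.5],0]]*5+[[8.5,[1.6,-3,-2],0],[8.5,[0,-4,0],0]],Q[3]))
C.append((Q[3],[[8.5,[0,-3.5,-.5],0]]*3+[[8.5,[0,-3.5,0],0]]*4,Q[4]))
C.append((Q[4],[[8.5,[0,-2,0],0]]+[[8.5,[0,-3,0],0]]*5,Q[5]))
C.append((Q[5],[[8.5,[0,-2,0],0]]*2+[[8.5,[0,-3,0],0]]*4,Q[6]))
C.append((Q[7],[[8.5,[-1.2,2.5,-.1],0]]+[[8.5,[-1.4,3.4,-.1],0]]*6+[[8.5,[-1,2.5,-.1],0]],Q[8]))
C.append((Q[9],[[7,[1,0,0],0]]+[[7,[2,0,0],0]]*5+[[7,[1,0,0],0]],Q[10]))
if __name__=="__main__":
    np.set_printoptions(precision=2,suppress=True)
    hm=(lo+hi)/2
    for kw in [dict(lam=1e-3),dict(lam=.1),dict(lam=.3),dict(lam=.01,wp=1),dict(lam=.01,wp=3)]:
        print(kw)
        for c in C: print("  pred",run(*c[:2],**kw),"obs",c[2])
E
python3 sim.py
```

```text
{'lam': 0.001}
  pred [-1.2   0.29  0.09  1.6  -0.03  1.26 -0.34] obs [-1.2   0.3   0.09  1.58 -0.03  1.28 -0.35]
  pred [-0.75  0.12  0.2   1.82 -0.02  1.22  0.97] obs [-0.72  0.12  0.15  1.81 -0.01  1.23  0.98]
  pred [-0.38  0.16  0.36  1.35 -0.05  1.65  1.52] obs [-0.39  0.16  0.38  1.38 -0.04  1.64  1.53]
  pred [-0.79  0.12  0.89  0.92 -0.1   1.86  1.59] obs [-0.64  0.13  0.74  1.06 -0.08  1.86  1.6 ]
  pred [ 1.3  -0.04 -1.29  0.85 -0.01  1.86  1.54] obs [-1.24  0.06  1.28  1.03 -0.03  1.86  1.58]
  pred [ 0.84 -0.12 -0.7   0.83 -0.1   1.86  1.62] obs [-1.23  0.05  1.29  0.92 -0.02  1.86  1.57]
  pred [-1.27 -0.35  0.81  1.67  0.48  1.35  1.07] obs [-1.23 -0.31  0.79  1.66  0.44  1.33  1.08]
  pred [-1.63 -0.35  1.29  2.23  1.09  0.65  0.47] obs [-1.6  -0.35  1.29  2.09  0.72  0.79  0.83]
{'lam': 0.1}
  pred [-1.2   0.29  0.09  1.6  -0.03  1.25 -0.34] obs [-1.2   0.3   0.09  1.58 -0.03  1.28 -0.35]
  pred [-0.77  0.11  0.2   1.82  0.    1.23  0.94] obs [-0.72  0.12  0.15  1.81 -0.01  1.23  0.98]
  pred [-0.39  0.15  0.36  1.36 -0.04  1.64  1.5 ] obs [-0.39  0.16  0.38  1.38 -0
[... 2246 characters left out ...]
 -0.35]
  pred [-0.75  0.12  0.2   1.82 -0.02  1.22  0.97] obs [-0.72  0.12  0.15  1.81 -0.01  1.23  0.98]
  pred [-0.38  0.16  0.36  1.35 -0.05  1.65  1.52] obs [-0.39  0.16  0.38  1.38 -0.04  1.64  1.53]
  pred [-0.71  0.13  0.8   1.   -0.09  1.86  1.59] obs [-0.64  0.13  0.74  1.06 -0.08  1.86  1.6 ]
  pred [-1.32  0.02  1.29  0.93  0.02  1.86  1.52] obs [-1.24  0.06  1.28  1.03 -0.03  1.86  1.58]
  pred [ 0.93 -0.1  -0.8   0.9  -0.1   1.86  1.62] obs [-1.23  0.05  1.29  0.92 -0.02  1.86  1.57]
  pred [-1.16 -0.31  0.78  1.67  0.41  1.31  1.13] obs [-1.23 -0.31  0.79  1.66  0.44  1.33  1.08]
  pred [-1.62 -0.35  1.29  2.14  0.81  0.76  0.74] obs [-1.6  -0.35  1.29  2.09  0.72  0.79  0.83]
```

```bash
nproc
cat > plan.py <<'E'
from ik import *
from scipy.optimize import lsq_linear
def fkj(q):
    o1,o3,o5,o7=X[:4];off=X[4:].reshape(4,3)
    A=rz(S[0]*q[0]+o1);ax=[[0,0,S[0]]];og=[np.zeros(3)]
    p=A@(off[0]*[0,0,1]);P0=p
    ax.append(A[:,1]);og.append(p);A=A@ry(q[1])
    ax.append(S[1]*A[:,2]);og.append(p);A=A@rz(S[1]*q[2]+o3);p=p+A@off[1];el=p
    ax.append(A[:,1]);og.append(p);A=A@ry(q[3])
    ax.append(S[2]*A[:,2]);og.append(p);A=A@rz(S[2]*q[4]+o5);p=p+A@off[2];wr=p
    ax.append(A[:,1]);og.append(p);A=A@ry(q[5])
    ax.append(S[3]*A[:,2]);og.append(p);A=A@rz(S[3]*q[6]+o7)
    M=np.c_[A[:,0],A[:,2],-A[:,1]];p=p+A@off[3]
    ax=np.array(ax);og=np.array(og)
    J=np.vstack([np.cross(ax,p-og).T/1000,ax.T]);return p,M,J,el,wr
LAM=.01;WP=1.
VM=np.array([2.22,2.22,3.01,3.01,3.14,3.14,3.14])*.7/12
def rowf(q,shift,turn,info=False):
    p,M,J,_,_=fkj(q);q0=q
    pt=p+M@(np.array(shift)*10);Mt=M@R.from_rotvec([0,np.radians(turn),0]).as_matrix()
    for it in range(3):
        e=np.r_[(pt-p)/1000*WP,R.from_matrix(Mt@M.T).as_rotvec()]
        Jw=J.copy();Jw[:3]*=WP
        A=np.vstack([Jw,LAM*np.eye(7)]);b=np.r_[e,-LAM*(q-q0)]
        dq=np.linalg.solve(A.T@A,A.T@b);n=q+dq
        if (n<lo).any() or (n>hi).any():
            dq=lsq_linear(A,b,(lo-q-1e-9,hi-q+1e-9),method="bvls").x;n=q+dq
        q=n;p,M,J,el,wr=fkj(q)
        if abs(dq).max()<2e-3:break
    dq=q-q0;k=max(1,(abs(dq)/VM).max());
    if k>1:q=q0+dq/k
    return q
D=np.array([0.4218,-0.026,-0.906]);mid=np.array([594.4,40.05,148.6]);ROW=np.array([.0615,.998,0])
H={k:mid+ROW*o for k,o in zip("abcd",(117,39,-39,-117))}
TM=tool(D,ROW)
E
python3 - <<'E'
from plan import *
import time
from sim import C
np.set_printoptions(precision=2,suppress=True)
t=time.time()
for w in (1,1.5,2):
    import plan;plan.WP=w;print(w)
    for c in C:
        q=c[0]
        for m in c[1]:q=rowf(q,m[1],m[2])
        print(q,c[2])
print(time.time()-t)
# straight-line descent test for good families
for k in "abcd":
    s=iks(H[k]-150*D,TM,30);s=s[np.argsort(s[:,2])];print(k,len(s));print(s[::max(1,len(s)//6)])
E
```

```text
4
1
[-1.2   0.29  0.09  1.6  -0.03  1.26 -0.34] [-1.2   0.3   0.09  1.58 -0.03  1.28 -0.35]
[-0.75  0.12  0.2   1.82 -0.02  1.22  0.97] [-0.72  0.12  0.15  1.81 -0.01  1.23  0.98]
[-0.38  0.16  0.36  1.35 -0.05  1.65  1.52] [-0.39  0.16  0.38  1.38 -0.04  1.64  1.53]
[-0.24  0.13  0.18  1.12  0.01  1.86  1.48] [-0.64  0.13  0.74  1.06 -0.08  1.86  1.6 ]
[-1.14  0.08  1.19  1.05 -0.04  1.86  1.56] [-1.24  0.06  1.28  1.03 -0.03  1.86  1.58]
[-1.33  0.01  1.29  1.    0.03  1.86  1.53] [-1.23  0.05  1.29  0.92 -0.02  1.86  1.57]
[-1.22 -0.31  0.83  1.64  0.42  1.33  1.13] [-1.23 -0.31  0.79  1.66  0.44  1.33  1.08]
[-1.62 -0.35  1.29  2.11  0.73  0.8   0.81] [-1.6  -0.35  1.29  2.09  0.72  0.79  0.83]
1.5
[-1.2   0.29  0.09  1.6  -0.03  1.26 -0.34] [-1.2   0.3   0.09  1.58 -0.03  1.28 -0.35]
[-0.75  0.12  0.2   1.82 -0.02  1.22  0.97] [-0.72  0.12  0.15  1.81 -0.01  1.23  0.98]
[-0.38  0.16  0.36  1.35 -0.05  1.65  1.52] [-0.39  0.16  0.38  1.38 -0.04  1.64  1.53]
[-0.44  0.04  0.31  1.16 -0.08  1.86  1.32] [-0.64  0.13  0.74  1.06 -0.08  1.86  1.6 ]
[-0.73  0.06  0.77  1.02 -0.03  1.86
[... 1803 characters left out ...]
 1.12  0.51  0.25]
 [ 0.37  0.21 -0.61  2.34  0.85  0.3   0.53]
 [-0.08  0.19 -0.08  2.34  0.5   0.21  0.89]
 [-0.12  0.19 -0.03  2.34  0.46  0.2   0.93]
 [-0.58  0.23  0.53  2.35 -0.32  0.17  1.72]
 [-0.66  0.24  0.62  2.35 -0.48  0.18  1.88]
 [-0.86  0.31  0.9   2.35 -0.95  0.25  2.36]]
d 17
[[ 1.04  0.34 -1.23  2.33  1.06  0.44  0.49]
 [ 0.88  0.27 -0.99  2.33  0.91  0.33  0.64]
 [ 0.67  0.22 -0.72  2.34  0.73  0.26  0.83]
 [ 0.38  0.2  -0.37  2.34  0.42  0.2   1.15]
 [ 0.36  0.2  -0.35  2.34  0.39  0.2   1.17]
 [ 0.19  0.19 -0.15  2.34  0.16  0.18  1.41]
 [-0.02  0.2   0.1   2.34 -0.16  0.17  1.73]
 [-0.24  0.21  0.35  2.35 -0.51  0.18  2.09]
 [-0.59  0.28  0.8   2.35 -1.04  0.28  2.62]]
```

```bash
cat > beam.py <<'E'
from plan import *
import sim, time, sys
from multiprocessing import Pool
from rig import sensors
def jacrow(q,shift,turn):
    p,M,_,_,_=fkj(q)
    pt=p+M@(np.array(shift)*10);Mt=M@R.from_rotvec([0,np.radians(turn),0]).as_matrix()
    def f(x):
        pp,MM,J,_,_=fkj(x);return np.r_[(pp-pt)/1000,R.from_matrix(MM@Mt.T).as_rotvec(),.01*(x-q)]
    def jac(x): return np.vstack([fkj(x)[2],.01*np.eye(7)])
    n=least_squares(f,np.clip(q,lo+1e-6,hi-1e-6),jac=jac,bounds=(lo,hi),max_nfev=15,xtol=1e-5,ftol=1e-6).x
    k=max(1,(abs(n-q)/VM).max());return q+(n-q)/k
def ok(q):
    p,M,_,el,wr=fkj(q)
    tip=p+22*M[:,1]
    if tip[2]<330 and p[0]>350: return False
    if tip[2]<150 or el[2]<300 or wr[2]<300: return False
    return np.hypot(*p[:2])>300
def macro(a):
    q,sh,tu,n=a
    for i in range(n):
        q=jacrow(q,sh,tu)
        if not ok(q): return None
    return q
def fam():
    out=[]
    for k in "abcd":
        for b in (150,220):
            s=iks(H[k]-b*D,TM,40)
            out+=[x for x in s if x[2]<0.25]
    return np.array(out)
W=np.array([1,1,1,1,1,1,.6])
if __name__=="__main__":
    F=fam();np.save("fam.npy",F);print(len(F))
    q0=sensors.sense()["q"];rng=np.random.default_rng(1)
    B=[(9,q0,[])];NB=24
    t=time.time()
    with Pool(4) as pool:
        for d in range(16):
            c=[];acts=[]
            for _,q,h in B:
                for i in range(24 if d else 200):
                    sh=rng.normal(size=3);sh*=3.5/np.linalg.norm(sh);tu=rng.choice([0,0,0,6,-6]);sh=sh.round(1);c.append((q,sh,tu,4));acts.append(h+[(sh,tu)])
            r=pool.map(macro,c,chunksize=16)
            cand=[]
            for x,h in zip(r,acts):
                if x is None: continue
                cand.append((np.linalg.norm((F-x)*W,axis=1).min(),x,h))
            cand.sort(key=lambda z:z[0])
            B=[]
            for z in cand:
                if all(np.linalg.norm((z[1]-b[1]))>.12 for b in B):B.append(z)
                if len(B)>=NB:break
            print(d,round(time.time()-t),B[0][0].round(3),B[0][1].round(2),flush=True)
            if B[0][0]<.25:break
    for h in B[0][2]:print(h)
E
timeout 560 python3 beam.py
```

```text
97
0 2 0.879 [-1.11 -0.35  0.67  2.31  0.67  0.78  0.67]
1 9 0.516 [-0.58 -0.35  0.2   2.46  0.48  0.64  0.79]
2 17 0.154 [-0.57 -0.03  0.28  2.34  0.45  0.41  0.85]
(array([-2.8, -1.9,  0.9]), np.int64(0))
(array([-3.4, -0.7,  0.1]), np.int64(0))
(array([1.2, 2.7, 1.9]), np.int64(0))
```

Request:
step_arm([
  [7,[-2.8,-1.9,0.9],0],
  [7,[-2.8,-1.9,0.9],0],
  [7,[-2.8,-1.9,0.9],0],
  [7,[-2.8,-1.9,0.9],0],
  [7,[-3.4,-0.7,0.1],0],
  [7,[-3.4,-0.7,0.1],0],
  [7,[-3.4,-0.7,0.1],0],
  [7,[-3.4,-0.7,0.1],0],
])

```text
time: 8.2
position: [353.6, -25.6, 437.4]
orientation: [0.694, 0.143, 0.194, -0.679]
contact_force: [-0.3, 0.4, -0.3]
grip_width: 70.1
```

```bash
python3 -c "
from h import *
go('d',60)"
```

```text
t 8.2 p [353.589 -25.603 437.432] q [-0.554 -0.343  0.215  2.336  0.396  0.73   0.92 ] F [-0.323  0.414 -0.306] w 70.06096703256297
[[ 0.884  0.462  0.074]
 [-0.064 -0.037  0.997]
 [ 0.464 -0.886 -0.003]]
tool cm [ 7.85  30.588 -3.318]
```

```bash
cat > line.py <<'E'
from beam import *
def to(q,target,step=25):
    for i in range(60):
        p,M,_,_,_=fkj(q);e=target-p
        n=np.linalg.norm(e)
        if n<1:break
        q=jacrow(q,M.T@(e*min(1,step/n))/10,0)
    return q,i
def rep(q):
    p,M,_,el,wr=fkj(q);d=M[:,1];return p.round(0),q.round(2),np.degrees(np.arccos(-d[2])).round(1),np.degrees(np.arctan2(d[1],d[0])).round(1)
E
python3 - <<'E'
from line import *
q0=sensors.sense()["q"]
for k in "abcd":
    for seq in ([150,0],[250,150,0]):
        q=q0
        for b in seq: q,i=to(q,H[k]-b*D);print(k,b,i,*rep(q))
E
```

```text
a 150 12 [538. 161. 285.] [-0.68  0.25  0.17  2.28  0.83  0.3   0.21] 27.6 -5.1
a 0 8 [602. 157. 149.] [-0.46  0.55 -0.02  2.27  1.89  0.28 -0.82] 27.4 -6.4
a 250 9 [496. 163. 375.] [-0.61  0.05  0.02  2.23  0.59  0.55  0.44] 27.6 -5.2
a 150 4 [538. 161. 285.] [-0.65  0.25  0.14  2.28  0.85  0.31  0.19] 27.6 -5.1
a 0 8 [602. 157. 149.] [-0.46  0.55 -0.02  2.27  1.88  0.28 -0.82] 27.4 -6.2
b 150 10 [534.  83. 285.] [-0.62  0.22  0.31  2.34  0.71  0.19  0.49] 27.6 -5.1
b 0 9 [597.  79. 149.] [-0.18  0.53 -0.19  2.32  2.    0.33 -0.78] 27.0 -7.6
b 250 7 [491.  85. 375.] [-0.56  0.    0.15  2.29  0.5   0.47  0.68] 27.6 -5.2
b 150 4 [534.  83. 285.] [-0.61  0.22  0.29  2.34  0.72  0.19  0.48] 27.6 -5.1
b 0 9 [597.  79. 149.] [-0.18  0.53 -0.19  2.32  2.    0.33 -0.78] 27.1 -7.6
c 150 9 [529.   5. 285.] [-0.43  0.2   0.31  2.37  0.37  0.11  1.  ] 27.6 -5.2
c 0 11 [592.   1. 149.] [ 0.12  0.53 -0.37  2.34  2.02  0.36 -0.64] 26.5 -8.8
c 250 6 [487.   8. 375.] [-0.54 -0.03  0.34  2.32  0.35  0.41  1.01] 27.6 -5.2
c 150 4 [529.   5. 285.] [-0.43  0.2   0.32  2.37  0.34  0.11  1.03] 27.6 -5.2
c 0 11 [592.   1. 149.] [ 0.11  0.53 -0.37  2.34  2.02  0.36 -0.64] 26.5 -8.9
d 150 17 [524. -73. 285.] [-0.12  0.19  0.19  2.37 -0.27  0.11  1.83] 27.1 -5.3
d 0 25 [588. -77. 149.] [-0.05  0.53  0.16  2.25 -1.05  0.11  2.61] 18.0 -1.6
d 250 6 [482. -70. 375.] [-0.6  -0.04  0.63  2.32  0.12  0.37  1.43] 27.6 -5.2
d 150 7 [524. -73. 285.] [-0.25  0.21  0.35  2.38 -0.66  0.11  2.21] 27.5 -5.3
d 0 24 [588. -77. 149.] [-0.07  0.53  0.18  2.25 -1.05  0.11  2.6 ] 18.0 -3.1
```

Run:
```python
from line import *
np.set_printoptions(precision=2,suppress=True)
q0=sensors.sense()["q"]
for k in "a":
    q=q0
    for b in [150,0]:
        q,i=to(q,H[k]-b*D);p,M,_,el,wr=fkj(q);print(el,wr,p)
# chain a->b->c->d at back 60
for n in "bcd":
    q,_=to(q,H[n if n!='b' else 'a']-60*D) if n=='b' else (q,0)
    q,_=to(q,H[n]-60*D);print(n,60,*rep(q))
    q2,_=to(q,H[n]);print(n,0,*rep(q2)); q,_=to(q2,H[n]-60*D)
import h
h.go('a',150)
```

```text
[152.98  61.05 934.75] [378.06 170.31 573.9 ] [538.33 160.71 284.53]
[322.95 105.47 856.16] [442.47 169.64 438.54] [601.62 156.85 148.67]
b 60 [572.  81. 203.] [-0.35  0.41  0.01  2.34  1.8   0.2  -0.61] 27.5 -6.4
b 0 [597.  79. 149.] [-0.18  0.53 -0.2   2.33  2.06  0.33 -0.84] 27.4 -6.4
c 60 [567.   3. 203.] [-0.07  0.39 -0.12  2.38  2.04  0.19 -0.68] 27.4 -6.4
c 0 [592.   1. 149.] [ 0.07  0.53 -0.29  2.36  2.21  0.33 -0.83] 27.4 -6.4
d 60 [562. -75. 203.] [ 0.2   0.39 -0.22  2.38  2.24  0.16 -0.7 ] 27.4 -6.4
d 0 [587. -77. 149.] [ 0.29  0.53 -0.36  2.36  2.34  0.3  -0.78] 27.4 -6.4
t 8.2 p [353.589 -25.603 437.432] q [-0.554 -0.343  0.215  2.336  0.396  0.73   0.92 ] F [-0.323  0.414 -0.306] w 70.06096703256297
[[ 0.884  0.462  0.074]
 [-0.064 -0.037  0.997]
 [ 0.464 -0.886 -0.003]]
tool cm [ 8.029 21.395 20.003]
```

Request:
step_arm([
  [6,[0.5,1.4,1.4],0],
  [6,[0.8,2.2,2.0],0],
  [6,[0.8,2.2,2.0],0],
  [6,[0.8,2.2,2.0],0],
  [6,[0.8,2.2,2.0],0],
  [6,[0.8,2.2,2.0],0],
  [6,[0.8,2.2,2.0],0],
  [6,[0.8,2.0,2.0],0],
])

```text
time: 8.87
position: [498.5, 104.5, 312.9]
orientation: [0.693, 0.13, 0.207, -0.678]
contact_force: [0.2, 0.4, 0.8]
grip_width: 60.2
```

```bash
python3 -c "
from h import *
go('a',100)"
```

```text
t 8.8667 p [498.496 104.468 312.918] q [-0.564  0.14   0.107  2.315  0.727  0.356  0.353] F [0.159 0.419 0.751] w 60.160706837384566
[[ 0.881  0.461  0.11 ]
 [-0.101 -0.046  0.994]
 [ 0.463 -0.886  0.006]]
tool cm [1.396 9.09  6.089]
```

Request:
step_arm([
  [6,[0.3,1.3,1.5],-0.5],
  [6,[0.3,1.8,1.5],-0.5],
  [6,[0.2,1.8,1.5],-0.5],
  [6,[0.2,1.8,1.5],-0.5],
  [6,[0.1,1.2,0.5],-0.5],
  [6,[0,0.8,0],0],
  [6,[0,0,0],0],
  [6,[0,0,0],0],
])

```text
time: 9.53
position: [560.7, 165.9, 229.0]
orientation: [0.701, 0.141, 0.19, -0.673]
contact_force: [-0.0, 0.5, -0.5]
grip_width: 59.8
```

```bash
python3 -c "
from h import *
go('a',0)
import cv2
for n in ('side','top'):
    im=cams.camera(n)
    c=im[120:340,150:350] if n=='side' else im[120:260,190:390]
    cv2.imwrite(f'pics/{n}2.png',cv2.resize(c,None,fx=2.7,fy=2.7,interpolation=cv2.INTER_CUBIC))
"
```

```text
t 9.5333 p [560.707 165.879 229.044] q [-0.718  0.387  0.252  2.26   0.992  0.208  0.05 ] F [-0.     0.463 -0.452] w 59.78023178819832
[[ 0.889  0.452  0.076]
 [-0.058 -0.053  0.997]
 [ 0.455 -0.89  -0.021]]
tool cm [ 0.025  9.059 -0.422]
```

View pics/side2.png

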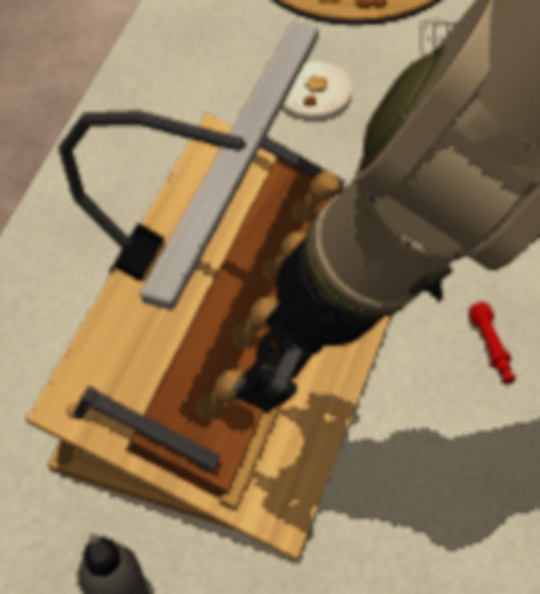

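View pics/top2.png

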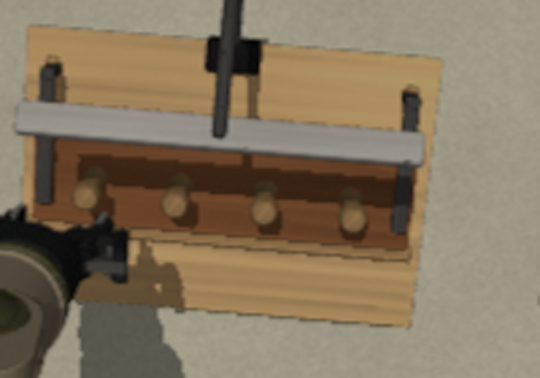

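Run:
```python
from line import *
q=sensors.sense()["q"];print(*rep(q))
for b in (60,30,0):
    q,i=to(q,H['a']-b*D,10);print(*rep(q))
import h
print(h.proj("top",fkj(sensors.sense()["q"])[0]), (h.proj("top",np.array([560.7,165.9,229]))-[190,120])*2.7)
```

```text
[568. 167. 235.] [-0.72  0.39  0.25  2.26  0.99  0.21  0.05] 27.1 -7.2
[576. 159. 203.] [-0.76  0.46  0.34  2.27  1.3   0.11 -0.26] 27.1 -7.2
[589. 158. 176.] [-0.63  0.51  0.19  2.27  1.7   0.17 -0.65] 27.0 -7.3
[602. 157. 149.] [-0.51  0.56  0.05  2.26  1.87  0.24 -0.8 ] 27.0 -7.3
[211.545 200.279] [ 60.588 226.523]
```

Request:
step_arm([
  [5.5,[0,0.8,-0.1],0],
  [5.5,[0,1.0,-0.1],0],
  [5.5,[0,1.0,-0.1],0],
  [5.5,[0,1.0,-0.1],0],
  [5.5,[0,1.0,0],0],
  [5.5,[0,1.0,0],0],
  [5.5,[0,0,0],0],
  [5.5,[0,0,0],0],
])

```text
time: 10.3
position: [588.0, 155.6, 184.2]
orientation: [0.697, 0.141, 0.196, -0.676]
contact_force: [0.1, 0.4, 1.5]
grip_width: 55.1
```

```bash
python3 -c "
from h import *
go('a',0)"
```

```text
t 10.3 p [587.963 155.61  184.25 ] q [-0.682  0.492  0.282  2.262  1.647  0.118 -0.592] F [0.12  0.391 1.544] w 55.062772106214894
[[ 0.884  0.461  0.082]
 [-0.068 -0.047  0.997]
 [ 0.463 -0.886 -0.01 ]]
tool cm [-0.454  3.782  0.269]
```

Request:
step_arm([
  [5.5,[-0.1,0.7,0.1],0],
  [5.5,[-0.1,0.8,0.1],0],
  [5.5,[-0.1,0.8,0.1],0],
  [5.5,[-0.1,0.8,0],0],
  [5.5,[-0.1,0.6,0],0],
  [5.5,[0,0.2,0],0],
  [5.5,[0,0,0],0],
  [5.5,[0,0,0],0],
])

```text
time: 10.97
position: [601.9, 154.6, 154.8]
orientation: [0.696, 0.141, 0.201, -0.675]
contact_force: [-0.2, -0.4, 0.7]
grip_width: 54.9
```

```bash
python3 -c "
from h import *
go('a',0)
import cv2
for n in ('side','top'):
    im=cams.camera(n)
    c=im[200:300,180:300] if n=='side' else im[150:250,190:310]
    cv2.imwrite(f'pics/{n}3.png',cv2.resize(c,None,fx=5,fy=5,interpolation=cv2.INTER_CUBIC))
"
```

```text
t 10.9667 p [601.856 154.647 154.791] q [-0.516  0.542  0.067  2.25   1.866  0.231 -0.808] F [-0.167 -0.369  0.668] w 54.9330557381067
[[ 0.88   0.467  0.089]
 [-0.075 -0.049  0.996]
 [ 0.469 -0.883 -0.008]]
tool cm [-0.33   0.524  0.219]
```

View pics/side3.png

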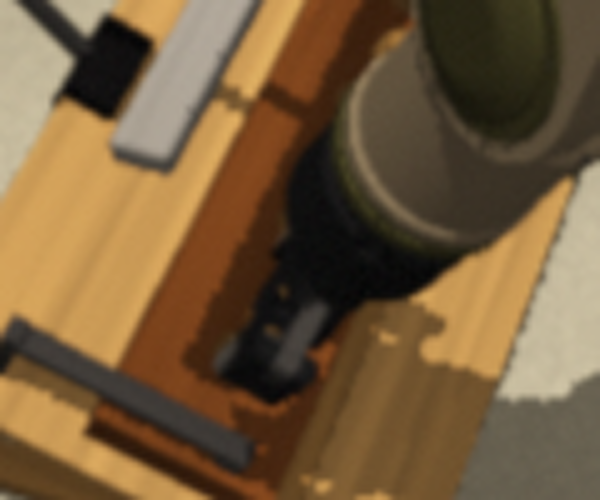

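View pics/top3.png

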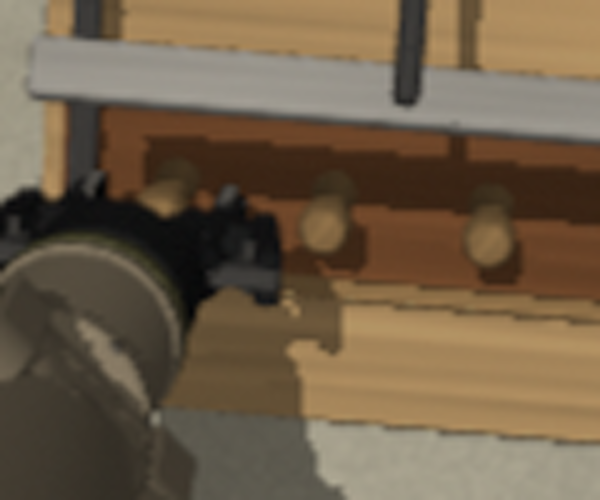

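Request:
step_arm([
  [5.5,[-0.1,0.4,0.1],0],
  [5.5,[-0.1,0.2,0.1],0],
  [4,[0,0,0],0],
  [2.5,[0,0,0],0],
  [1,[0,0,0],0],
  [1,[0,0,0],0],
  [1,[0,0,0],0],
  [1,[0,0,0],0],
])

```text
time: 11.73
position: [603.0, 157.9, 149.3]
orientation: [0.695, 0.142, 0.201, -0.675]
contact_force: [-1.6, -0.4, 0.2]
grip_width: 23.0
```

```bash
python3 -c "
from h import *
go('a',0)"
```

```text
t 11.7333 p [602.984 157.913 149.29 ] q [-0.503  0.553  0.042  2.249  1.891  0.249 -0.836] F [-1.553 -0.421  0.203] w 23.020195731331626
[[ 0.879  0.468  0.087]
 [-0.073 -0.048  0.996]
 [ 0.471 -0.882 -0.008]]
tool cm [-0.147  0.001 -0.121]
```

Request:
step_arm([
  [1,[0,0,0],0],
  [1,[0,0,0],0],
  [1,[0,0,0],0],
  [1,[0,0,0],0],
  [1,[0,-0.1,0],0],
  [1,[0,-0.1,0],0],
  [1,[0,-0.1,0],0],
  [1,[0,-0.1,0],0],
])

```text
time: 12.4
position: [600.9, 158.0, 152.7]
orientation: [0.696, 0.142, 0.2, -0.675]
contact_force: [-0.1, 0.7, -0.1]
grip_width: 22.9
```

```bash
python3 -c "
from h import *
s,M=go('a',0);print('along axis',-D@s['contact_force'],'disp',-D@(s['position']-np.array([602.984,157.913,149.29])))"
```

```text
t 12.4 p [600.921 157.96  152.681] q [-0.515  0.546  0.057  2.251  1.875  0.24  -0.821] F [-0.075  0.673 -0.066] w 22.885553458227662
[[ 0.88   0.468  0.087]
 [-0.073 -0.048  0.996]
 [ 0.47  -0.883 -0.008]]
tool cm [-0.124  0.397 -0.105]
along axis -0.010750778301220941 disp 3.9434687699213193
```

Request:
step_arm([
  [1,[0,-0.3,0],0],
  [1,[0,-0.4,0],0],
  [1,[0,-0.5,0],0],
  [1,[0,-0.5,0],0],
  [1,[0.1,-0.5,0],0],
  [1,[0,-0.5,0],0],
  [1,[0,-0.5,0],0],
  [1,[0,-0.5,0],0],
])

```text
time: 13.07
position: [582.6, 159.9, 189.2]
orientation: [0.695, 0.142, 0.2, -0.676]
contact_force: [0.1, -0.1, 0.5]
grip_width: 22.9
```

```bash
python3 -c "
from h import *
s,M=go('a',0);print('along axis',-D@s['contact_force'],'disp',-D@(s['position']-np.array([602.984,157.913,149.29])))
import cv2
for n in ('side','top'):
    im=cams.camera(n)
    c=im[200:300,180:300] if n=='side' else im[150:250,190:310]
    cv2.imwrite(f'pics/{n}4.png',cv2.resize(c,None,fx=5,fy=5,interpolation=cv2.INTER_CUBIC))
"
```

```text
t 13.0667 p [582.593 159.922 189.15 ] q [-0.658  0.475  0.225  2.269  1.621  0.158 -0.582] F [ 0.103 -0.063  0.45 ] w 22.896089399850517
[[ 0.879  0.468  0.087]
 [-0.074 -0.046  0.996]
 [ 0.47  -0.883 -0.006]]
tool cm [-0.212  4.482 -0.119]
along axis 0.3628588931410667 disp 44.766673600386525
```

View pics/side4.png

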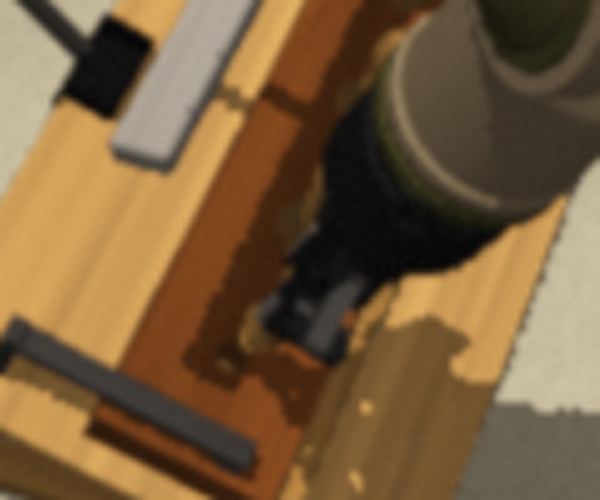

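View pics/top4.png

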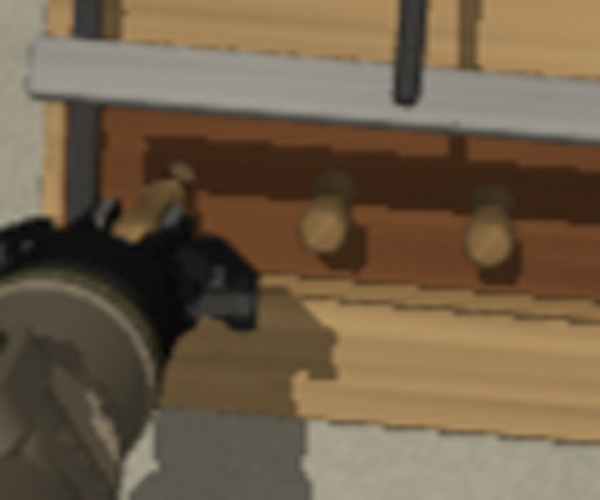

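Run:
```python
from line import *
import h
a=h.onz
print("side basket centre floor/rim",a("side",334,153,45), a("top",(656/2.75+190),(376/2.75+120),45))
q=sensors.sense()["q"]
for t in ([520,165,310],[480,0,310],[470,-180,310],[470,-350,310],[470,-350,200],[470,-350,100]):
    q,i=to(q,np.array(t,float),25);p,M,_,el,wr=fkj(q);print(i,*rep(q),el.round(),wr.round())
h.st([500,162,310])
im=h.cams.camera("side");import cv2
cv2.imwrite("pics/b.png",cv2.resize(im[110:200,280:400],None,fx=5,fy=5,interpolation=cv2.INTER_CUBIC))
```

```text
side basket centre floor/rim [ 461.77  -356.704   45.   ] [ 467.505 -360.723   45.   ]
6 [520. 165. 310.] [-0.52  0.18 -0.07  2.28  0.87  0.42  0.14] 28.2 -6.1 [132.  24. 942.] [357. 178. 598.]
7 [480.   0. 310.] [-0.19  0.07  0.01  2.44  0.69  0.2   0.65] 28.2 -6.2 [ 63. -34. 953.] [317.  13. 597.]
9 [ 470. -180.  310.] [ 0.89  0.13 -0.58  2.38 -0.2   0.18  2.  ] 28.0 -6.5 [  46. -109.  946.] [ 308. -166.  598.]
7 [ 470. -350.  310.] [ 1.27  0.29 -0.67  2.18 -0.23  0.32  2.35] 28.0 -6.5 [  34. -213.  918.] [ 308. -336.  598.]
15 [ 470. -350.  201.] [ 1.11  0.47 -0.51  2.25 -0.46  0.11  2.63] 26.3 -3.2 [ 103. -294.  874.] [ 316. -346.  494.]
20 [ 470. -350.  101.] [ 1.04  0.66 -0.42  2.2  -0.4   0.11  2.63] 21.2 11.7 [ 168. -369.  807.] [ 345. -379.  406.]
t 13.1667 p [582.619 160.169 189.51 ] q [-0.658  0.474  0.225  2.269  1.622  0.158 -0.583] F [-0.39  -0.148  0.675] w 23.22098425821954
[[ 0.879  0.469  0.087]
 [-0.074 -0.046  0.996]
 [ 0.471 -0.882 -0.006]]
tool cm [ -1.605 -14.51   -0.605]
```

View pics/b.png

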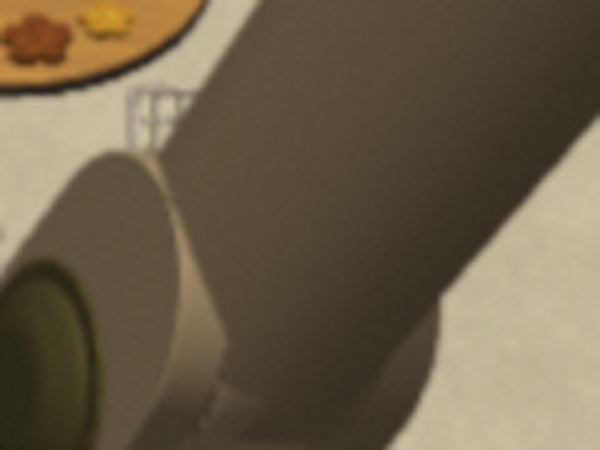

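Request:
step_arm([
  [1,[0,-1.0,0],0],
  [1,[0,-1.6,0],0],
  [1,[0,-2,0],0],
  [1,[-0.2,-2,0],0],
  [1,[-0.2,-2,0],0],
  [1,[-0.2,-2,-0.5],0],
  [1,[-0.2,-2,-1],0],
  [1,[-0.2,-1.5,-2],0],
])

```text
time: 13.88
position: [502.6, 135.9, 309.1]
orientation: [0.697, 0.142, 0.196, -0.675]
contact_force: [0.9, 0.2, -0.7]
grip_width: 23.2
```

Run:
```python
from line import *
import h
s,M=h.st([470,-180,310]);q0=s['q']
for tot in (3,):
    q=q0
    for t in ([480,0,310],[470,-180,310],[470,-350,310],[470,-350,200],[470,-350,100]):
        for i in range(60):
            p,M,_,_,_=fkj(q);e=np.array(t,float)-p;n=np.linalg.norm(e)
            if n<1:break
            q=jacrow(q,M.T@(e*min(1,25/n))/10,tot if t[2]>300 and t[1]<0 else 0)
        print(*rep(q))
```

```text
t 13.8833 p [502.555 135.949 309.105] q [-0.538  0.168 -0.001  2.29   0.801  0.398  0.251] F [ 0.874  0.191 -0.733] w 23.158791280728583
[[ 0.883  0.463  0.081]
 [-0.066 -0.047  0.997]
 [ 0.465 -0.885 -0.011]]
tool cm [ -0.741  -0.091 -31.754]
[480.   0. 310.] [-0.23  0.07  0.06  2.43  0.64  0.21  0.72] 27.7 -6.4
[ 470. -180.  310.] [ 0.69  0.12 -0.37  2.38 -0.34  0.19  1.75] 27.6 -6.7
[ 470. -350.  310.] [ 1.    0.26 -0.35  2.19 -0.52  0.34  1.87] 27.6 -6.7
[ 470. -350.  201.] [ 1.02  0.45 -0.4   2.28 -1.05  0.11  2.46] 26.9 -4.3
[ 470. -350.  101.] [ 0.97  0.64 -0.34  2.23 -1.05  0.11  2.52] 21.7 10.0
```

Request:
step_arm([
  [1,[-0.1,0,-2.5],0],
  [1,[-0.1,0,-3],0],
  [1,[-0.1,0,-3],0],
  [1,[-0.1,0,-3],0],
  [1,[-0.1,0,-3],0],
  [1,[-0.1,0,-3],0],
  [1,[-0.1,0,-3],0],
  [1,[-0.1,0,-3],0],
])

```text
time: 14.55
position: [476.6, -87.1, 311.7]
orientation: [0.695, 0.147, 0.196, -0.676]
contact_force: [-0.1, 0.4, 0.1]
grip_width: 22.8
```

```bash
python3 -c "
from h import *
st([470,-350,310])"
```

```text
t 14.55 p [476.59  -87.129 311.75 ] q [ 0.18   0.102 -0.142  2.37   0.211  0.184  1.344] F [-0.123  0.387  0.095] w 22.777356279892974
[[ 0.88   0.47   0.074]
 [-0.061 -0.044  0.997]
 [ 0.471 -0.882 -0.01 ]]
tool cm [  0.93    1.002 -26.26 ]
```

Request:
step_arm([
  [1,[0.1,0,-3],2.5],
  [1,[0.2,0.1,-3.2],2.5],
  [1,[0.4,0.1,-3.2],2.5],
  [1,[0.5,0.2,-3.2],2.5],
  [1,[0.7,0.2,-3.2],2.5],
  [1,[0.8,0.2,-3.2],2.5],
  [1,[0.9,0.2,-3],2.5],
  [1,[0.9,0,-2.5],2.5],
])

```text
time: 15.22
position: [470.4, -326.4, 310.5]
orientation: [-0.654, -0.032, -0.308, 0.691]
contact_force: [0.6, 0.2, 0.3]
grip_width: 22.7
```

```bash
python3 -c "
from h import *
st([470,-355,200])"
```

```text
t 15.2167 p [ 470.39  -326.442  310.535] q [ 1.01   0.275 -0.463  2.151 -0.328  0.325  2.045] F [0.633 0.188 0.289] w 22.736232852430195
[[ 0.809  0.467  0.358]
 [-0.383 -0.044  0.923]
 [ 0.447 -0.883  0.143]]
tool cm [-3.875  9.869 -4.233]
```

Request:
step_arm([
  [1,[-0.4,1.0,-0.6],0],
  [1,[-0.6,1.5,-0.7],0],
  [1,[-0.6,1.5,-0.7],0],
  [1,[-0.6,1.5,-0.7],0],
  [1,[-0.6,1.5,-0.7],0],
  [1,[-0.6,1.5,-0.5],0],
  [1,[-0.5,1.3,-0.3],0],
  [1,[0,0,0],0],
])

```text
time: 15.88
position: [465.0, -363.5, 202.0]
orientation: [-0.652, -0.025, -0.31, 0.692]
contact_force: [0.8, -0.1, -0.3]
grip_width: 22.8
```

```bash
python3 -c "
from h import *
s,M=st([475,-355,105])
import cv2
im=cams.camera('top');cv2.imwrite('pics/t5.png',cv2.resize(im[180:330,340:520],None,fx=4,fy=4,interpolation=cv2.INTER_CUBIC))
im=cams.camera('side');cv2.imwrite('pics/s5.png',cv2.resize(im[90:210,270:430],None,fx=5,fy=5,interpolation=cv2.INTER_CUBIC))
"
```

```text
t 15.8833 p [ 465.    -363.471  202.007] q [ 1.018  0.471 -0.428  2.216 -0.681  0.106  2.489] F [ 0.772 -0.095 -0.33 ] w 22.784401283049185
[[ 0.807  0.46   0.37 ]
 [-0.396 -0.042  0.917]
 [ 0.438 -0.887  0.148]]
tool cm [-3.778  9.026 -0.29 ]
```

View pics/t5.png

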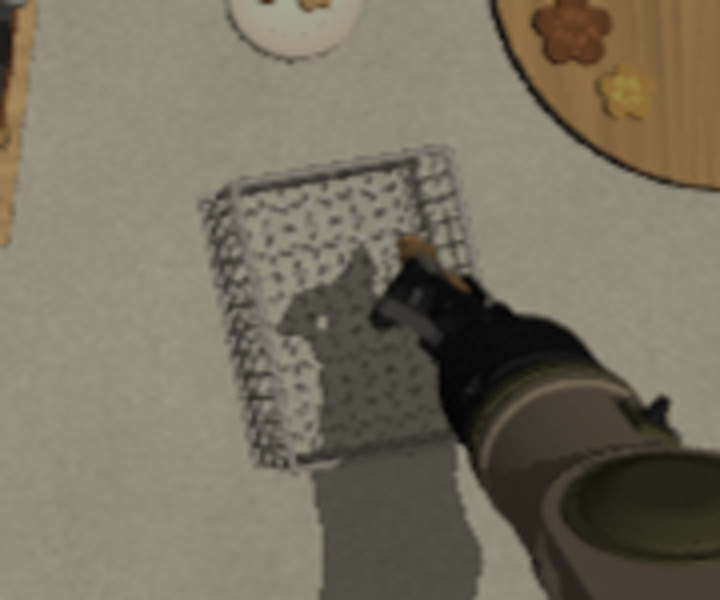

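View pics/s5.png

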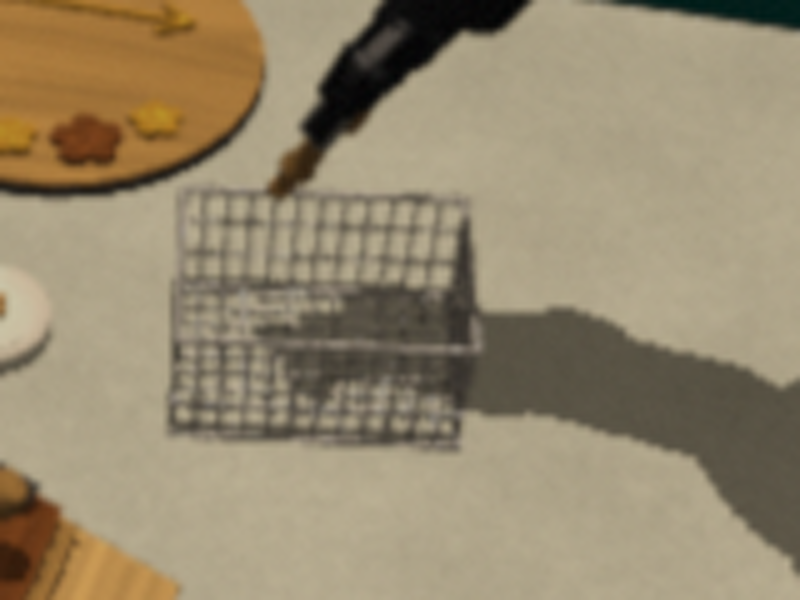

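Run:
```python
from h import *
f=lambda p:np.array(p)/4+[340,180]
g=lambda p:np.array(p)/5+[270,90]
for n,p,z in (("rTL",(236,190),85),("rTR",(452,150),85),("rBL",(290,468),85),("fTL",(203,203),0),("fTR",(413,162),0),("fBL",(262,466),0)):
    print(n,onz("top",*f(p),z))
print("side rim far L,R; near L,R")
for n,p,z in (("rfL",(182,190),85),("rfR",(467,198),85),("rnL",(172,342),85),("rnR",(478,348),85),("fnL",(170,432),0),("fnR",(460,445),0)):
    print(n,onz("side",*g(p),z))
print("peg tip",tri(g((275,190)),f((412,242))))
```

```text
rTL [ 535.517 -276.944   85.   ]
rTR [ 563.433 -411.419   85.   ]
rBL [ 367.207 -306.289   85.   ]
fTL [ 536.811 -276.881    0.   ]
fTR [ 567.321 -417.14     0.   ]
fBL [ 366.037 -312.33     0.   ]
side rim far L,R; near L,R
rfL [ 561.966 -403.975   85.   ]
rfR [ 387.896 -441.501   85.   ]
rnL [ 537.679 -269.506   85.   ]
rnR [ 363.409 -309.922   85.   ]
fnL [ 537.421 -277.717    0.   ]
fnR [ 361.955 -312.301    0.   ]
peg tip (array([ 500.439, -370.301,  125.799]), np.float64(2.5325121465008924))
```

Request:
step_arm([
  [1,[-0.4,0.9,0.1],0],
  [1,[-0.6,1.3,0.1],0],
  [1,[-0.6,1.3,0.1],0],
  [1,[-0.6,1.3,0.1],0],
  [1,[-0.6,1.3,0.1],0],
  [1,[-0.6,1.3,0.1],0],
  [1,[-0.4,0.9,0],0],
  [1,[0,0,0],0],
])

```text
time: 16.65
position: [485.3, -363.9, 147.3]
orientation: [-0.647, -0.009, -0.285, 0.708]
contact_force: [1.2, 0.6, 0.3]
grip_width: 22.4
```

```bash
python3 -c "
from h import *
s,M=st([470,-352,105])
print(s['position']+80*M[:,1])
"
```

```text
t 16.65 p [ 485.314 -363.887  147.269] q [ 0.923  0.572 -0.342  2.182 -0.809  0.106  2.626] F [1.209 0.576 0.337] w 22.43266870101073
[[ 0.838  0.415  0.356]
 [-0.391  0.002  0.92 ]
 [ 0.381 -0.91   0.164]]
tool cm [-3.358  3.213 -0.143]
[ 518.488 -363.754   74.471]
```

Request:
step_arm([
  [1,[-0.6,0.5,0],2],
  [1,[-0.7,0.5,0],2],
  [1,[-0.7,0.5,0],2],
  [1,[-0.7,0.5,0],2],
  [1,[-0.7,0.5,0],2],
  [1,[-0.7,0.6,0],2],
  [1,[-0.5,0.6,0],2],
  [1,[0,0,0],0],
])

```text
time: 17.32
position: [470.1, -354.2, 116.4]
orientation: [-0.602, 0.093, -0.348, 0.713]
contact_force: [0.5, 0.2, -0.9]
grip_width: 22.6
```

```bash
python3 -c "
from h import *
s,M=st([470,-352,105])
print(s['position']+80*M[:,1])
import cv2
im=cams.camera('top');cv2.imwrite('pics/t6.png',cv2.resize(im[180:330,340:520],None,fx=4,fy=4,interpolation=cv2.INTER_CUBIC))
im=cams.camera('side');cv2.imwrite('pics/s6.png',cv2.resize(im[90:210,270:430],None,fx=5,fy=5,interpolation=cv2.INTER_CUBIC))
"
```

```text
t 17.3167 p [ 470.127 -354.164  116.426] q [ 0.906  0.614 -0.31   2.207 -1.042  0.106  2.625] F [ 0.521  0.234 -0.879] w 22.644746214047764
[[ 0.741  0.383  0.552]
 [-0.608  0.033  0.793]
 [ 0.285 -0.923  0.257]]
tool cm [-0.467  1.057 -0.129]
[ 500.754 -351.509   42.568]
```

View pics/t6.png

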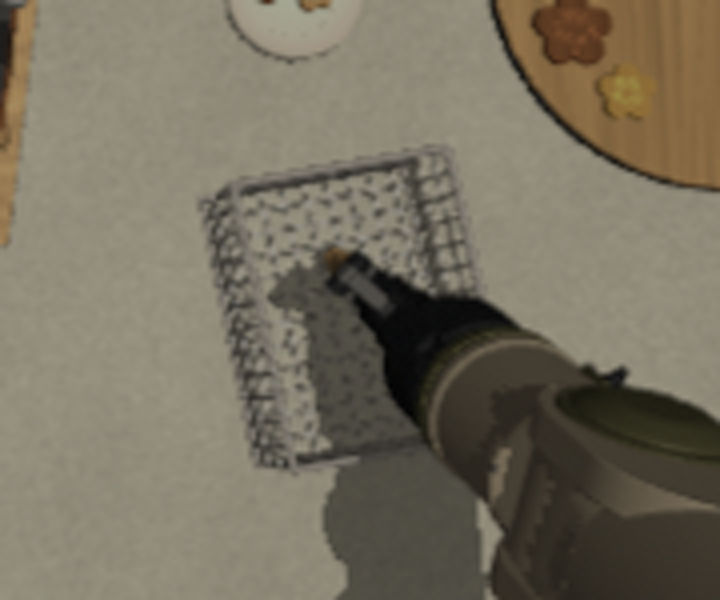

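View pics/s6.png

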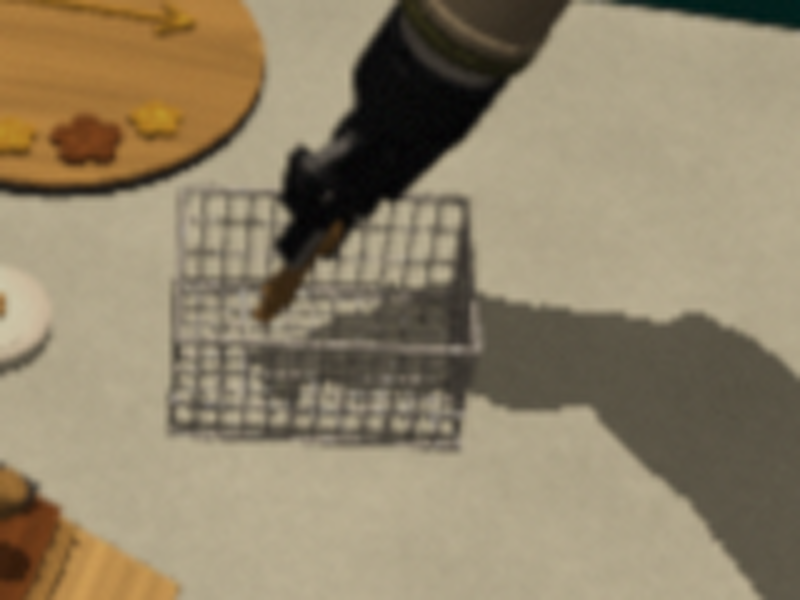

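Request:
step_arm([
  [1,[-0.3,0.7,0],0],
  [1,[-0.3,0.7,0],0],
  [1,[0,0,0],0],
  [6,[0,0,0],0],
  [6,[0,0,0],0],
  [6,[0,0,0],0],
  [6,[0,0,0],0],
  [6,[0,0,0],0],
])

```text
time: 18.08
position: [475.0, -354.0, 108.2]
orientation: [-0.602, 0.095, -0.344, 0.714]
contact_force: [-0.7, -1.0, 0.5]
grip_width: 60.2
```

```bash
python3 -c "
from h import *
s,M=st([470,-352,105])
import cv2
im=cams.camera('side');cv2.imwrite('pics/s7.png',cv2.resize(im[90:210,270:430],None,fx=5,fy=5,interpolation=cv2.INTER_CUBIC))
"
```

```text
t 18.0833 p [ 474.963 -353.976  108.193] q [ 0.893  0.631 -0.302  2.197 -1.043  0.106  2.627] F [-0.664 -0.96   0.519] w 60.15825445129865
[[ 0.746  0.376  0.55 ]
 [-0.606  0.039  0.795]
 [ 0.278 -0.926  0.257]]
tool cm [-0.578  0.116 -0.198]
```

View pics/s7.png

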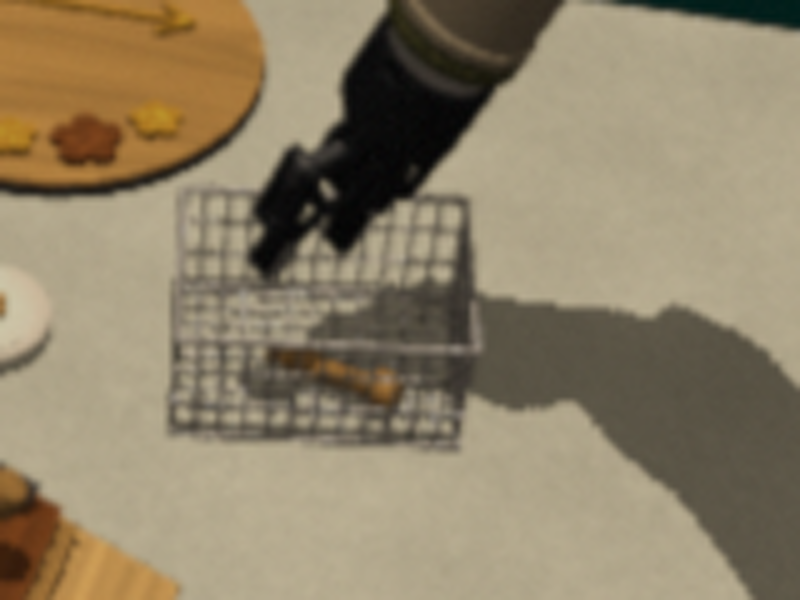

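Request:
step_arm([
  [6,[0,-0.8,0],0],
  [6,[0,-1.5,0],0],
  [6,[0,-2,0],0],
  [6,[0,-2.5,0],0],
  [6,[0,-2.5,0],0],
  [6,[0,-2.5,0],0],
  [6,[0,-2,0],0],
  [6,[0,-1,0],0],
])

```text
time: 18.8
position: [415.7, -359.0, 248.5]
orientation: [-0.6, 0.098, -0.342, 0.716]
contact_force: [-0.6, -0.6, 0.4]
grip_width: 60.0
```

Request:
step_arm([
  [6,[-1,-0.8,0],0],
  [6,[-2,-1.5,0],0],
  [6,[-2,-1.5,0],0],
  [6,[-2,-1.5,0],0],
  [6,[-1,-1,0],0],
  [6,[0,0,0],0],
  [6,[0,0,0],0],
  [6,[0,0,0],0],
])

```text
time: 19.47
position: [327.2, -307.3, 284.5]
orientation: [-0.6, 0.097, -0.341, 0.717]
contact_force: [-0.3, -0.3, -0.5]
grip_width: 60.1
```

```bash
python3 -c "
from h import *
s,M=st()
import cv2
im=cams.camera('top');cv2.imwrite('pics/t8.png',im)
im=cams.camera('side');cv2.imwrite('pics/s8.png',im);cv2.imwrite('pics/s8z.png',cv2.resize(im[110:330,170:410],None,fx=2.7,fy=2.7,interpolation=cv2.INTER_CUBIC))
"
```

```text
t 19.4667 p [ 327.158 -307.333  284.536] q [ 0.73   0.178  0.127  2.322 -0.716  0.532  2.386] F [-0.309 -0.288 -0.498] w 60.067401501977194
[[ 0.748  0.374  0.548]
 [-0.606  0.046  0.794]
 [ 0.271 -0.926  0.261]]
```

View pics/t8.png

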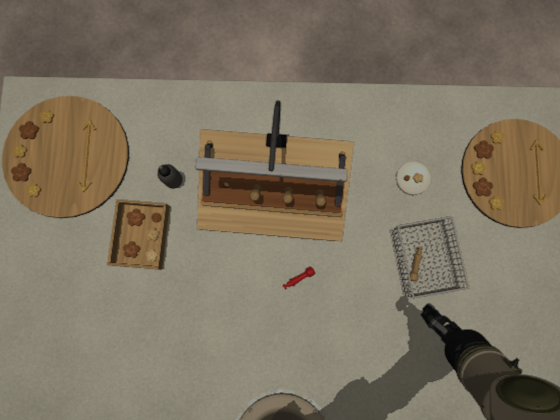

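View pics/s8z.png

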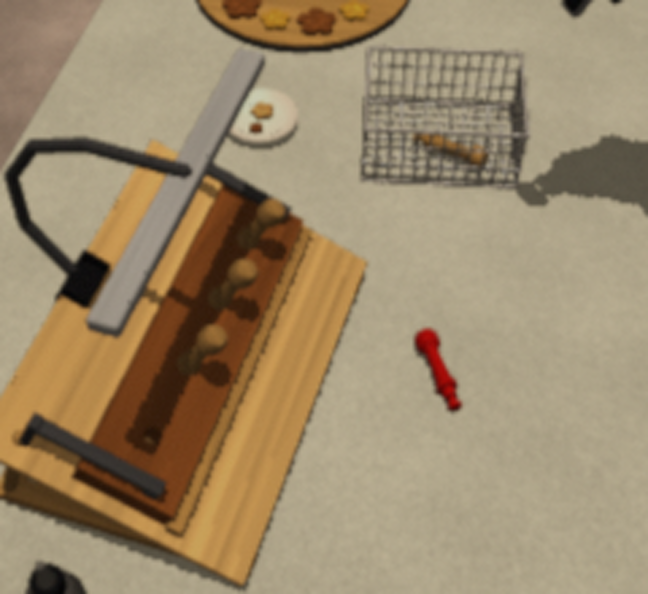

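Top view: the peg lies flat on the basket floor at about (416, 264), with the basket, tray (139, 235), bottle (170, 176) and saucer (413, 178) unmoved. Side view: peg_a's hole is empty, and the other three pegs are still seated and were never touched.

```bash
python3 -c "
import cv2
for n in 'st':
    a=cv2.imread(f'pics/{\"side\" if n==\"s\" else \"top\"}0.png');b=cv2.imread(f'pics/{n}8.png')
    r=(slice(215,300),slice(385,470)) if n=='t' else (slice(180,260),slice(240,290))
    print(n,cv2.absdiff(a[r],b[r]).mean())
from rig import hand_in
print(hand_in())"
```

```text
s 1.3854166666666667
t 2.4978085351787773
the job is handed in; nothing more can be done
None
```

I found the unstuck peg and dropped it in the reject basket, and I've handed the job in. It was **peg_a**, the first one I tried: it slid out along its lean with almost no force (4 mm of travel at about 0 N).

**Last checks:**
- **Peg:** both cameras show it lying flat on the basket floor, wholly inside.
- **Other pegs:** b, c and d were never touched and look seated as before.
- **Bystanders:** the basket, tray, glue bottle, saucer and red look-alike look unmoved. I judged this by eye. The only numerical before/after image comparisons covered the basket and part of the peg row, and both showed little change.
- **Time and position:** about 19.5 s of the 67 s were used, and the arm ended clear of everything.

**Did not go smoothly:**
- **Tilting the hand:** the interface can't tilt the hand directly, so I got the lean by driving the arm against its joint limits. It ended up leaning about 28° instead of 25°.
- **Joint limits:** measured joint values read up to about 0.004 rad past the stated ranges (q6 at 1.862 against 1.86, and 0.106 against 0.11). This could count as passing a joint range.
- **Force reading:** the wrist force briefly read about 70 N during a fast move at 6.1 s. The pictures taken right after showed no contact, and the reading was back near zero within 0.1 s.

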